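# Find and mark a beam's balance point on a fulcrum stand

## Task

The beam of the press rig leans back over the balance stand. Slide it forward along the stand, never lifting it off the fulcrum crest and never forcing it down, until it tips up off the rear rest and stays level by itself on the crest alone. Then gently set the marking saddle astride the beam, centred right above the crest, let go and leave the beam balanced level with the saddle seated on it; leave the other things on the bench where they are.

Things in the scene. Friction and masses are not known exactly. Their poses are not given: they have to be found in the camera images.
- stand: Balance stand, fixed to the bench: aluminium base plate 310 x 80 x 12 mm, a dark steel fulcrum blade across its middle, two cushioned rests. Origin: centre of its underside, on the bench. Its x axis is the sliding direction (rear rest at -x, front rest at +x), y along the blade, z up. A beam on the crest and a rest leans 0.06 rad; a balanced one lies flat on the crest, level.
- crest (a point): Middle of the flat top of the fulcrum blade, 64 mm above the bench; axes as the stand. The flat is 6 mm wide along x (from -3 to +3 mm) and 56 mm long along y. The blade's foot is 30 mm wide and ends 28 mm above the bench.
- rear_rest (a point): Top of the rear rest when pressed down, 130 mm behind the crest, 7.6 mm lower than the crest. The rest is a rounded steel plunger, 14 mm along x, that damps rocking (a let-go beam settles in about 1.5 s): under the beam's weight it goes down to a hard stop, free it rises (under 0.15 N) to 0.5 mm below the crest. Its two guide ears stand 36 mm apart and rise to 8 mm above the crest.
- front_rest (a point): Top of the front rest, 130 mm ahead of the crest, the same shape and height as the rear one.
- beam: Square steel tube 320 x 20 x 20 mm, 0.39 to 0.68 kg. Origin: its geometric middle; x along it to the head, z up. Weights hidden inside put its balance point anywhere within 46 mm of its middle, either way. It starts on the crest and the rear rest, leaning back, its middle 60 to 72 mm behind the crest. It slides with ordinary friction and tips when its balance point passes an edge of the crest.
- beam_tail (a point): Centre of the beam's rear end face (black plug), 160 mm from its middle, on the stand's -x side.
- beam_head (a point): Centre of the beam's front end face (black plug), 160 mm from its middle, on the stand's +x side.
- saddle: Black marking saddle, 35 g, upright on the bench on two legs: an inverted U. Web 20 (x) x 38 (y) x 6 mm; legs 6 mm thick, 14 mm deep, 26 mm apart along y, to go over the 20 mm beam. Origin: middle of the web's underside, which rests on the beam's top when seated (14 mm above the bench at the start). Its x axis is to lie along the beam, either way round.
- fin_top (a point): Middle of the top of the saddle's grip fin, a square post 14 x 14 mm that rises from 6 to 42 mm above the saddle's origin.
- paddle_arm: Bystander: red printed arm about 155 x 35 x 30 mm lying on the bench; leave it.
- bearing_block: Bystander: aluminium bearing block 45 x 55 x 36 mm; leave it.
- screw_tray: Bystander: grey open tray 110 x 80 x 25 mm; leave it.
Things that resemble listed ones, but are neither listed nor needed, are in the scene too. There is more than one size of the saddle; the one meant has the size given above.

How it is judged:
On the way:
1. the beam, let go, balances level on the crest alone, with the saddle not yet on it (angle between beam's own x axis and vertical between 1.5508 and 1.5908 rad and contact force between the fingers and beam below 0.05 N and distance between saddle and beam above 0.05 m and angular speed of beam below 0.05 rad/s), for 0.4 s.
At the end, for the whole second after the job is handed in: The beam rests level (within 0.02 rad) on the fulcrum crest, at rest; the saddle sits upright astride it, its web on the beam's top face, its middle within 6 mm of the crest's middle along the stand; nothing is held (angle between beam's own x axis and vertical between 1.5508 and 1.5908 rad and z of beam in the frame of stand between 0.07 and 0.078 m and x of saddle in the frame of stand between -0.006 and 0.006 m and z of saddle in the frame of beam between 0.007 and 0.013 m and y of saddle in the frame of beam between -0.006 and 0.006 m and angle between saddle's own z axis and vertical below 0.1 rad and linear speed of each of beam, saddle below 0.02 m/s); the robot touches nothing.
It fails at once if the beam is lifted off the crest (its middle more than 12 mm above its balanced height) (z of beam in the frame of stand above 0.086 m).
It fails at once if the beam is forced against the stand with more than 50 N (contact force between beam and stand above 50 N).
It fails at once if the paddle arm is moved by more than 20 mm (distance of paddle_arm from where it was at the start of the episode above 0.02 m).
It fails at once if the bearing block is moved by more than 20 mm (distance of bearing_block from where it was at the start of the episode above 0.02 m).
It fails at once if the screw tray is moved by more than 20 mm (distance of screw_tray from where it was at the start of the episode above 0.02 m).
It also fails if it takes over 72 s, if anything falls off the work surface, if the arm or the gripper's body presses on something with over 40 N, if the wrist force passes 120 N, or if a joint passes its speed limit or range.

## Robot

A 7-joint arm with a two-finger parallel gripper is mounted at the origin on the work surface. World frame = base frame: x ahead of the robot, y to its left, z up, the work surface at z = 0. Lengths are in m, angles in rad, forces in N, time in s.
With the tool pointing down it reaches from about 0.425 to 0.875 m from the base axis. Payload 4.7 kg.
Tool frame: the origin (TCP) lies between the finger pads; the fingertips stand ctrl.tip_reach ahead of it and the grasp point (between the pads) lies 5 mm behind it (ctrl.tip_reach is the distance from the TCP to the fingertips, in m); z points along the fingers, y is the direction in which the jaws open and shut (so a half turn about z gives the same grasp; the last joint's range is limited). The gripper opens to 87 mm and grips with 3 to 60 N. Pads are 19 mm wide; open, the fingers measure 117 mm over their backs; the gripper's body (75 mm by 190 mm) begins 51 mm behind the grasp point.
Start: joints at [-1.131, 0.321, -0.07, 1.45, 0.023, 1.371, -0.057], TCP at [0.269, 0.592, 0.237] pointing down, gripper open.
Joint ranges: [-2.86, 2.86], [-0.3, 2.09], [-1.38, 1.24], [0.06, 2.45], [-1.56, 4.7], [0.09, 2.05], [-2.69, 2.69]. Speed limits (rad/s): [2.57, 2.57, 3.14, 3.14, 3.14, 3.14, 3.14].

## Interface

Orientations are given as a rotation vector (axis times angle).
In Python, from bench import ctrl gives the robot as it stands.
- The arm moves only by the shell command python3 -m handwheel 'ROWS' [FORCE]. ROWS is JSON, a list of rows, each a list of 7 numbers: the shift along the tool's x, y, z in mm, then the turn, a rotation vector about the tool's x, y, z in rad, then the gripper's target within -1 to 1 (shut at 1, half-way at 0, fully open at -1). In form: [[dx, dy, dz, ax, ay, az, grip], ...]. A call has 1 to 12 rows; each row is the pose to reach, as a shift and turn from the pose commanded when the call began, along the tool's axes at that moment; what a row does not reach only later rows make up. A row lasts 1/8 s, in which the tool goes at most 62.5 mm and 10.7 degrees, less where a joint would pass 70% of its speed; a pose out of reach is approached as far as the arm can. A call with a gripper value outside its range is refused whole. The fingers move at their own pace and stop on an object; FORCE is the grip in N (left out, the last holds). Time passes only in rows, so rows that repeat a pose let the fingers close. It gives the time, the measured TCP pose, the force and the opening at its end, in the units of the state.
- ctrl.get_state(): the state, without advancing time (a new reading comes with each control period).
- ctrl.get_image(name): name is "scene" or "top"; returns the picture (384x512x3 uint8, red, green, blue); there is no depth.
- ctrl.camera_model(name): a dict with "mtx" (3x3 intrinsics, pixels), "k1" (the pictures are not rectified: a ray, as slopes to the right and down, at radius r is drawn at 1 + k1 r^2 times it, then the intrinsics apply), "xyz" and "orientation" of the camera in the world. Camera axes: x right, y up, looking along -z (the intrinsics and any distortion apply to the point x, -y, -z); pixel columns grow to the right and rows downward; lengths in m; the calibration is good to about 2 mm. A picture is of the moment at which its call begins. camera_model takes no time and is no camera call.
- ctrl.close_job(): hands the job in, once; it reports no verdict.
The state is a dict: "time": time; "joint_positions": joint angles; "qd": joint speeds; "joint_torque": joint torques, N m; "position": TCP position; "tool_rot": TCP orientation; "ft_force": force on the tool from outside, world axes, zero at the start; "torque": the same for the moment, N m; "grip_width": opening from 0.0 (shut) to 1.0 (fully open).
Only numpy, scipy, OpenCV 4.12 (cv2) and the standard library are available. Lean on these libraries where they do the work, as an engineer would, in place of code of your own. Each camera call takes 0.05 s, during which the arm holds its last target.

## Working session

There is one attempt and no reset: what is moved stays moved. The work goes in short steps, Python scripts to look and compute and a shell command to move; the robot and the scene stay as the last step left them, time stands still between calls to the robot, and variables do not carry over. Pictures are saved under pics/ and viewed, and the job is handed in when it is done.

```bash
mkdir -p pics; ls
python3 - <<'E'
from bench import ctrl
import cv2
s=ctrl.get_state()
for k,v in s.items(): print(k,v)
print(ctrl.tip_reach)
for n in("scene","top"):
    print(n,ctrl.camera_model(n))
    im=ctrl.get_image(n); cv2.imwrite(f"pics/{n}0.png",cv2.resize(im[:,:,::-1],None,fx=1.5,fy=1.5,interpolation=cv2.INTER_CUBIC)); cv2.imwrite(f"pics/{n}0_raw.png",im[:,:,::-1])
E
```

```text
pics
time 0.0
joint_positions [-1.13088303  0.32180525 -0.07010247  1.45166717  0.02260531  1.37079624
 -0.05689043]
qd [-2.07314219e-03  3.92899903e-04  2.87912684e-04  1.41262613e-03
  1.13916687e-03 -2.62210396e-03  7.21167759e-05]
joint_torque [-2.75285765e-04 -4.91305304e+01 -4.03793771e-01 -3.12531495e+01
 -6.37492631e-02  4.39831743e-02  1.67648582e-04]
position [0.2683095  0.59146337 0.23547709]
tool_rot [-6.63671107e-01 -3.07038009e+00  2.92801154e-03]
ft_force [-0.12181435 -0.13967447  0.23382872]
torque [-0.04192606  0.00652268 -0.00364257]
grip_width 0.9987531620908209
0.014
scene {'mtx': array([[473.46294076,   0.        , 253.57317438],
       [  0.        , 473.46294076, 189.11742545],
       [  0.        ,   0.        ,   1.        ]]), 'k1': -0.1702024614205868, 'xyz': array([ 0.85512731, -0.47992552,  0.92864664]), 'orientation': array([0.58655679, 0.16055777, 0.46118885])}
top {'mtx': array([[488.57283753,   0.        , 256.2863404 ],
       [  0.        , 488.57283753, 196.61770976],
       [  0.        ,   0.        ,   1.        ]]), 'k1': -0.11089330024583963, 'xyz': array([0.44565543, 0.02563813, 1.1395338 ]), 'orientation': array([ 0.08453511, -0.09052287, -1.59275755])}
```

View pics/scene0.png

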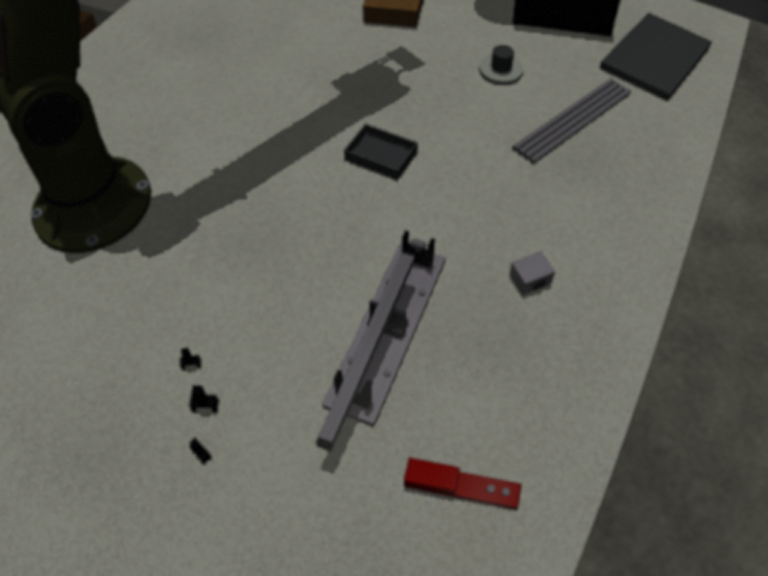

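View pics/top0.png

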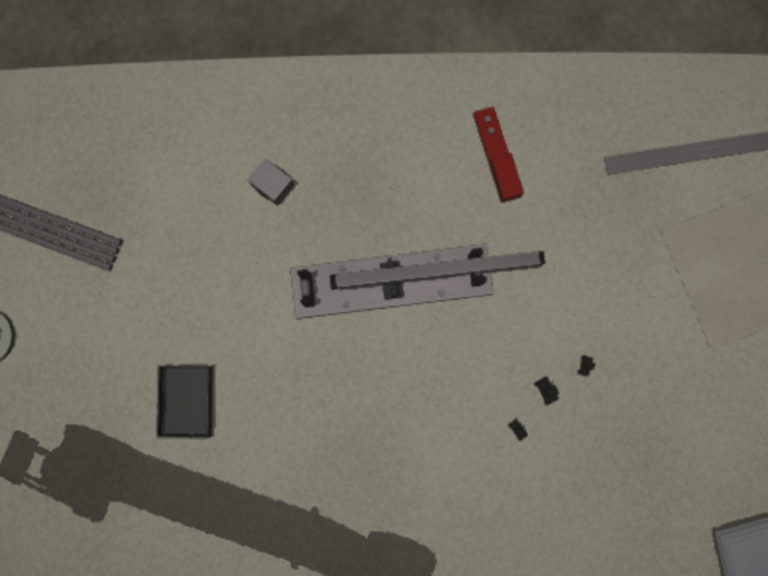

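```bash
cat > h.py <<'E'
import numpy as np, cv2
from scipy.spatial.transform import Rotation as R
from bench import ctrl
def ray(n,uv):
    c=ctrl.camera_model(n)
    p=cv2.undistortPoints(np.array(uv,float).reshape(-1,1,2),c["mtx"],np.array([c["k1"],0,0,0.]))[:,0]
    d=np.c_[p[:,0],-p[:,1],-np.ones(len(p))]
    return c["xyz"],R.from_rotvec(c["orientation"]).apply(d)
def plane(n,uv,z):
    o,d=ray(n,uv); return o+d*((z-o[2])/d[:,2])[:,None]
def proj(n,P):
    c=ctrl.camera_model(n)
    q=R.from_rotvec(c["orientation"]).inv().apply(np.atleast_2d(P)-c["xyz"])*[1,-1,-1]
    return cv2.projectPoints(q,np.zeros(3),np.zeros(3),c["mtx"],np.array([c["k1"],0,0,0.]))[0][:,0]
def tri(uv1,uv2):
    o1,d1=ray("scene",[uv1]);o2,d2=ray("top",[uv2]);d1=d1[0];d2=d2[0]
    t=np.linalg.lstsq(np.c_[d1,-d2],o2-o1,rcond=None)[0]
    a=o1+d1*t[0];b=o2+d2*t[1]; return (a+b)/2,np.linalg.norm(a-b)
def crop(im,x0,y0,w,h,s,name,gain=2.0):
    c=im[y0:y0+h,x0:x0+w,::-1]
    c=np.clip(255*(c/255.)**0.6*1.3,0,255).astype(np.uint8)
    cv2.imwrite(name,cv2.resize(c,None,fx=s,fy=s,interpolation=cv2.INTER_CUBIC))
E
python3 - <<'E'
from h import *
t=cv2.imread("pics/top0_raw.png")[:,:,::-1]; s=cv2.imread("pics/scene0_raw.png")[:,:,::-1]
crop(t,185,155,190,65,4,"pics/t_st.png"); crop(t,325,225,85,75,7,"pics/t_sad.png")
crop(s,200,145,110,160,3.7,"pics/s_st.png"); crop(s,105,220,60,100,6,"pics/s_sad.png")
E
```

```text
(no output)
```

View pics/t_st.png

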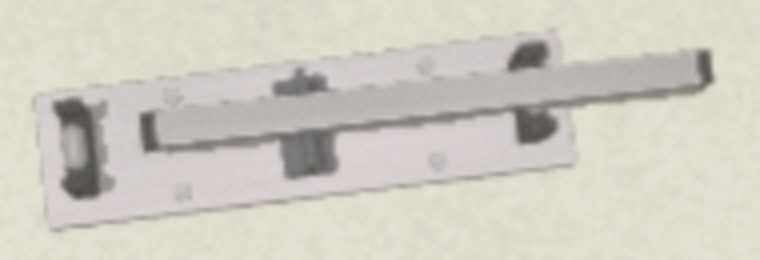

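View pics/t_sad.png

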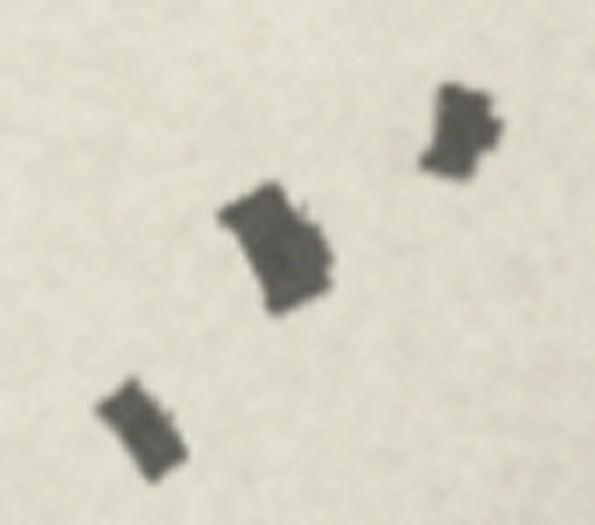

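View pics/s_st.png

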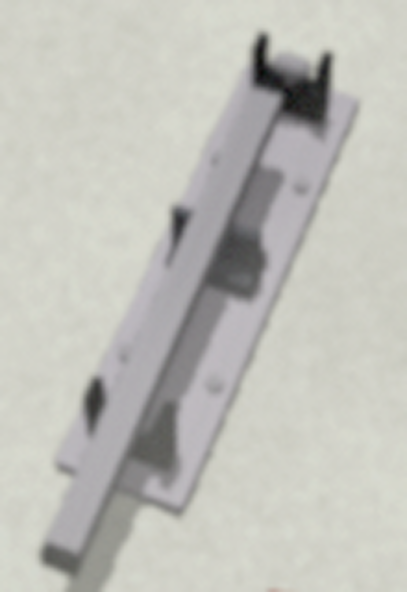

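View pics/s_sad.png

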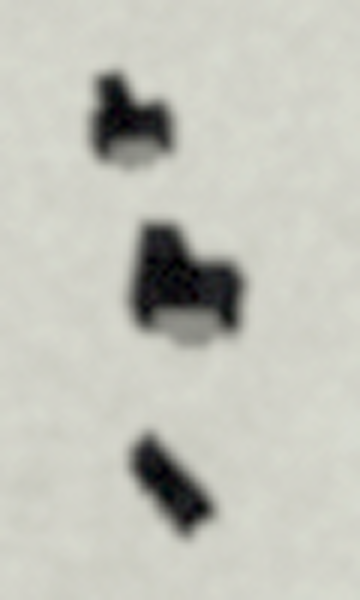

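```bash
cat > meas.py <<'E'
from h import *
def pts_plate(n,im,x0,y0,x1,y1):
    f=im.astype(int); 
    m=((f[...,2]-f[...,1])>-1).astype(np.uint8)   # pinkish/neutral vs greenish bench
    r=np.zeros_like(m); r[y0:y1,x0:x1]=m[y0:y1,x0:x1]
    r=cv2.morphologyEx(r,cv2.MORPH_OPEN,np.ones((3,3)))
    c=max(cv2.findContours(r,cv2.RETR_EXTERNAL,cv2.CHAIN_APPROX_NONE)[0],key=cv2.contourArea)
    return c,r
E
python3 - <<'E'
from meas import *
t=cv2.imread("pics/top0_raw.png")[:,:,::-1]; s=cv2.imread("pics/scene0_raw.png")[:,:,::-1]
for p in [(200,175),(210,180),(230,195),(300,170),(350,172),(250,220),(180,200)]: print(p,t[p[1],p[0]])
c,r=pts_plate("top",t,185,155,375,222)
cv2.imwrite("pics/m.png",cv2.resize(r[150:225,180:380]*255,None,fx=4,fy=4))
g=t[225:300,325:410].max(2); print(np.percentile(g,[1,3,5,10,50]))
m=(t.max(2)<45).astype(np.uint8); m[:225]=0;m[300:]=0;m[:,:325]=0;m[:,410:]=0
for k in cv2.findContours(m,cv2.RETR_EXTERNAL,cv2.CHAIN_APPROX_NONE)[0]:
    if cv2.contourArea(k)<20: continue
    print("sad",cv2.minAreaRect(k))
E
```

```text
(200, 175) [135 135 120]
(210, 180) [83 79 79]
(230, 195) [121 114 114]
(300, 170) [116 109 110]
(350, 172) [94 88 87]
(250, 220) [133 129 115]
(180, 200) [135 133 120]
[ 31.  34.  56. 123. 130.]
sad ((345.0810546875, 286.0135192871094), (12.206002235412598, 5.928629398345947), 54.462318420410156)
sad ((364.6656188964844, 259.6369323730469), (15.961739540100098, 9.976085662841797), 61.38954162597656)
sad ((390.8764343261719, 243.80587768554688), (8.134893417358398, 11.388850212097168), 12.528807640075684)
```

View pics/m.png

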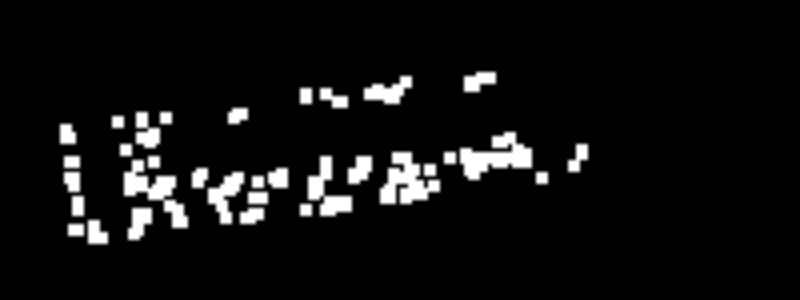

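```bash
sed -i 's/f=im.astype(int)/f=cv2.blur(im,(2,2)).astype(int)/; s/>-1)/>-7)/' meas.py
python3 - <<'E'
from meas import *
for n,box in(("top",(185,155,375,222)),("scene",(200,145,310,300))):
    im=cv2.imread(f"pics/{n}0_raw.png")[:,:,::-1]
    c,r=pts_plate(n,im,*box)
    a,b,cc,d=box
    cv2.imwrite(f"pics/m_{n}.png",cv2.resize(r[b:d,a:cc]*255,None,fx=3.5,fy=3.5))
    h=cv2.convexHull(c)[:,0]
    print(n,cv2.approxPolyDP(h.reshape(-1,1,2),2,True)[:,0].tolist())
E
```

```text
top [[362, 169], [360, 177], [324, 197], [201, 212], [197, 210], [195, 179], [314, 164]]
scene [[289, 160], [297, 175], [251, 282], [229, 299], [214, 299], [211, 294], [216, 265], [270, 154]]
```

View pics/m_top.png

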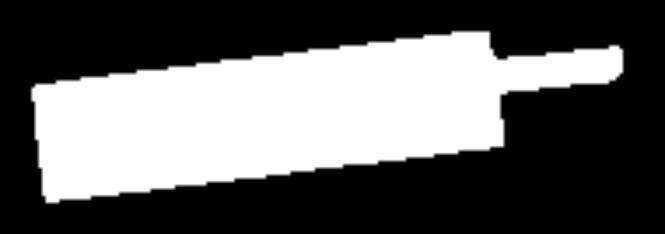

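View pics/m_scene.png

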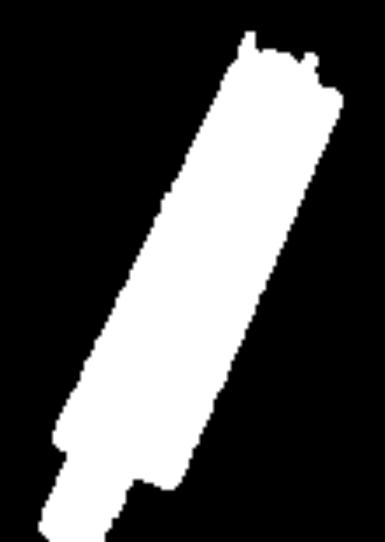

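Run:
```python
from meas import *
for n,box,k in(("top",(185,155,375,222),13),("scene",(200,145,310,300),19)):
    im=cv2.imread(f"pics/{n}0_raw.png")[:,:,::-1]
    c,r=pts_plate(n,im,*box)
    r=cv2.morphologyEx(r,cv2.MORPH_OPEN,cv2.getStructuringElement(cv2.MORPH_ELLIPSE,(k,k)))
    c=max(cv2.findContours(r,cv2.RETR_EXTERNAL,cv2.CHAIN_APPROX_NONE)[0],key=cv2.contourArea)[:,0]
    W=plane(n,c,0.012)[:,:2]*1000
    (x,y),(w,h),a=cv2.minAreaRect(W.astype(np.float32)); print(n,x,y,w,h,a)
# saddle: top-view blob mid, web top height 20mm
im=cv2.imread("pics/top0_raw.png")
m=(im.max(2)<60).astype(np.uint8); m[:225]=0;m[300:]=0;m[:,:325]=0;m[:,410:]=0
for k in cv2.findContours(m,cv2.RETR_EXTERNAL,cv2.CHAIN_APPROX_NONE)[0]:
    if cv2.contourArea(k)<20: continue
    print("sad",cv2.minAreaRect((plane("top",k[:,0],0.02)[:,:2]*1000).astype(np.float32)))
```

```text
top 592.7671508789062 3.5108489990234375 80.25210571289062 318.2997131347656 5.686792850494385
scene 599.017333984375 -10.100601196289062 84.62955474853516 382.5750732421875 5.743459224700928
sad ((360.90771484375, -177.5523681640625), (28.534488677978516, 14.905506134033203), 33.942745208740234)
sad ((419.4811096191406, -225.1907501220703), (36.74577331542969, 24.909990310668945), 24.687450408935547)
sad ((454.0704040527344, -287.3704528808594), (20.648759841918945, 28.596336364746094), 71.8008804321289)
```

Run:
```python
from meas import *
a=np.deg2rad(5.7); ex=np.array([-np.sin(a),np.cos(a)]); ey=np.array([-np.cos(a),-np.sin(a)])
n="top"
im=cv2.imread(f"pics/{n}0_raw.png")[:,:,::-1]
c,r=pts_plate(n,im,185,155,375,222)
W=plane(n,c[:,0],0.012)[:,:2]*1000
u=W@ex; v=W@ey
o=np.array([592.8,3.5]); u0=o@ex; v0=o@ey
for lo in range(-40,40,8):
    k=(v-v0>lo)&(v-v0<lo+8); print("v",lo,(u[k]-u0).min().round(1),(u[k]-u0).max().round(1))
for lo in range(-150,160,30):
    k=(u-u0>lo)&(u-u0<lo+30); print("u",lo,(v[k]-v0).min().round(1),(v[k]-v0).max().round(1))
```

```text
v -40 -148.8 158.4
v -32 -149.5 158.7
v -24 -234.3 157.6
v -16 -236.4 158.7
v -8 -235.3 159.2
v 0 -231.5 157.9
v 8 -149.5 158.9
v 16 -149.8 157.4
v 24 -149.5 158.4
v 32 -148.2 158.6
u -150 -40.1 39.9
u -120 -40.0 40.0
u -90 -39.9 40.0
u -60 -39.8 39.5
u -30 -40.0 39.8
u 0 -39.9 40.2
u 30 -40.1 39.9
u 60 -40.0 40.0
u 90 -39.9 39.8
u 120 -39.9 39.8
u 150 -39.0 39.3
```

```bash
cat >> meas.py <<'E'
A=np.deg2rad(5.7); EX=np.array([-np.sin(A),np.cos(A),0]); EY=np.array([-np.cos(A),-np.sin(A),0]); O=np.array([.5934,.0092,0])
def S(x,y,z): return O+np.array(x)[...,None]*EX+np.array(y)[...,None]*EY+np.array(z)[...,None]*np.array([0,0,1.])
def overlay(n,im,polys,x0,y0,w,h,s,name):
    crop(im,x0,y0,w,h,s,name)
    c=cv2.imread(name)
    for P,col in polys:
        q=((proj(n,P)-[x0,y0]+.5)*s-.5)
        cv2.polylines(c,[np.round(q*8).astype(np.int32).reshape(-1,1,2)],True,col,1,cv2.LINE_AA,3)
    cv2.imwrite(name,c)
def rect(x0,x1,y0,y1,z): return np.array([S(x0,y0,z),S(x1,y0,z),S(x1,y1,z),S(x0,y1,z)])/1.0
mm=.001
STAND=[(rect(-.155,.155,-.04,.04,.012),(0,0,255)),(rect(-.003,.003,-.028,.028,.064),(0,255,0)),(rect(-.015,.015,-.028,.028,.028),(255,255,0)),
 (rect(-.137,-.123,-.018,.018,.0564),(255,0,0)),(rect(.123,.137,-.018,.018,.0635),(255,0,0))]
E
python3 - <<'E'
from meas import *
for n,b in(("top",(185,155,190,65,4)),("scene",(200,145,110,160,3.7))):
    im=cv2.imread(f"pics/{n}0_raw.png")[:,:,::-1]
    overlay(n,im,STAND,*b,f"pics/ov_{n}.png")
E
```

```text
(no output)
```

View pics/ov_top.png

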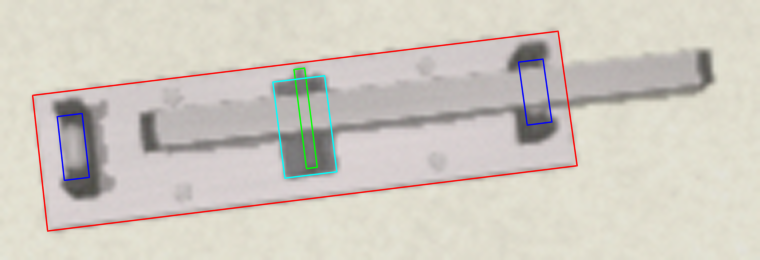

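View pics/ov_scene.png

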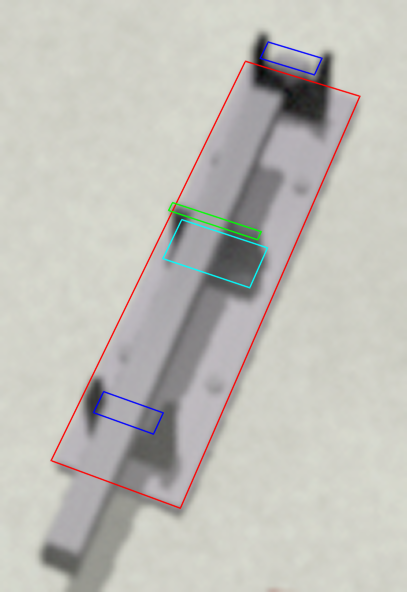

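Run:
```python
from meas import *
s=ctrl.get_state(); M=R.from_rotvec(s["tool_rot"]).as_matrix(); print(M.round(3)); 
print("jaw y yaw",np.rad2deg(np.arctan2(M[1,1],M[0,1])))
# beam by overlay hypothesis: tail centre top edge etc. bottom line z=.064+.06x at slope
im=cv2.imread("pics/top0_raw.png")[:,:,::-1]
# plug masks: dark pixels near ends, top view
f=im.max(2).astype(int)
for (x0,y0,x1,y1) in((215,178,228,195),(352,162,368,180)): print(im[y0:y1,x0:x1,1])
```

```text
[[-0.911  0.413 -0.001]
 [ 0.413  0.911 -0.002]
 [-0.    -0.002 -1.   ]]
jaw y yaw 65.60775306678869
[[112 111 109 110 110 110 110 111 112 111 107 100 101]
 [111 111 112 113 111 110 112 110 112 111 105  98  97]
 [110 112 112 111 110 111 110 110 111 110 105  93  94]
 [111 109 111 110 112 110 111 110 109 110 108 106  99]
 [111 114 111 110 110 107 102  86  84  84  92  98 102]
 [111 111 111 110  98  60  50  45  58  87  89  94  95]
 [110 112 111 112  98  42  30  31  52  92  94  94  95]
 [113 111 111 110  96  41  28  30  54  91  95  95  93]
 [116 112 115 112 101  47  29  33  56  89  95  94  95]
 [114 114 115 114  98  49  30  31  52  92  95  95  96]
 [112 113 114 114 100  55  32  30  47  80  96  97  98]
 [114 115 115 113 103  57  31  31  42  72  96  98  98]
 [114 114 113 111 104  70  37  30  37  59  92  95  96]
 [111 113 113 110 105  77  36  30  29  46  65  63  55]
 [111 113 113 111 109  91  44  41  45  54  64  67  54]
 [114 112 114 113 112 105  87  99 101 101 103  95  84]
 [112 112 113 111 110 111 108 113 112 112 113 110 108]]
[[128 127 127 129 128 128 128 129 132 129 129 127 126 127 127 1
[... 443 characters left out ...]
  32  58 118 131 132 130 127]
 [ 87  89  88  88  88  86  85  54  33  31  55 118 131 133 130 127]
 [ 87  90  89  89  89  89  86  54  34  30  49 116 131 132 133 130]
 [ 89  89  89  88  90  89  88  57  37  28  44 114 132 132 130 130]
 [ 91  92  91  89  90  90  88  72  44  31  40  96 127 130 128 129]
 [ 92  90  91  90  91  89  90  85  55  32  35  79 123 129 129 129]
 [ 93  93  89  89  89  85  87  87  54  37  45  87 123 130 130 129]
 [ 92  91  82  71  65  61  58  56  43  62 102 120 131 133 131 134]
 [ 63  62  58  56  53  55  53  59  68 103 123 128 130 131 131 132]
 [ 72  74  71  72  74  74  78 103 111 121 127 128 131 127 131 132]
 [106 115 113 114 113 117 119 124 125 125 126 126 128 127 128 129]]
```

```bash
cat >> meas.py <<'E'
def beam(m,y=0,yaw=0,lean=.06):
    # top & bottom rects of beam; lean>0 -> tail low; m: middle distance along x from crest (tip contact on -3 edge)
    P=[]
    for zz in(.02,0):
        q=[]
        for a,b in((-.16,-.01),(.16,-.01),(.16,.01),(-.16,.01)):
            x=m+a*np.cos(yaw)-b*np.sin(yaw)-zz*lean; yy=y+a*np.sin(yaw)+b*np.cos(yaw)
            q.append(S(x,yy,.064+lean*(m+a+(.003 if lean>0 else 0))+zz))
        P.append((np.array(q),(0,140,255) if zz else (255,0,255)))
    return P
VB={"top":(185,155,190,65,4),"scene":(200,145,110,160,3.7)}
E
python3 - <<'E'
from meas import *
for n,b in VB.items():
    im=cv2.imread(f"pics/{n}0_raw.png")[:,:,::-1]
    overlay(n,im,beam(-.066,0,0),*b,f"pics/ovb_{n}.png")
E
```

```text
(no output)
```

View pics/ovb_top.png

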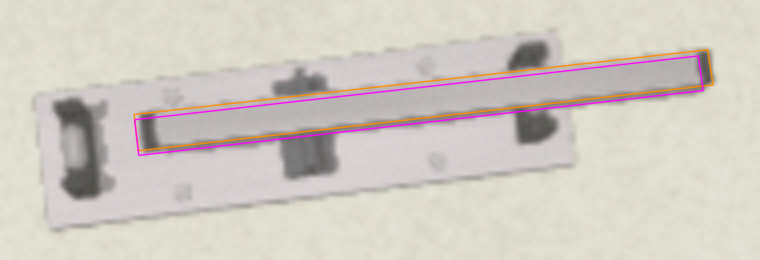

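View pics/ovb_scene.png

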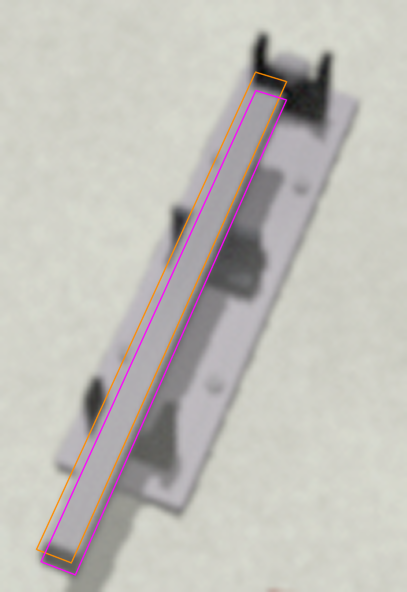

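```bash
cat >> meas.py <<'E'
def go(p,yaw=None,quiet=False):
    s=ctrl.get_state(); M=R.from_rotvec(s["tool_rot"]).as_matrix()
    d=M.T@(np.array(p)-s["position"])*1000
    out="d_tool mm %s"%d.round(1)
    if yaw is not None:
        c,sn=np.cos(np.deg2rad(yaw)),np.sin(np.deg2rad(yaw))
        T=np.array([[-sn*-1*-1,c,0],[0,0,0],[0,0,-1]],float)
        y=np.array([c,sn,0]); z=np.array([0,0,-1.]); x=np.cross(y,z)
        out+=" rot %s"%R.from_matrix(M.T@np.c_[x,y,z]).as_rotvec().round(4)
    print(out)
def st():
    s=ctrl.get_state(); p=s["position"]; q=p-O
    print("t %.2f pos %s stand(%.1f %.1f) F %s w %.3f"%(s["time"],(p*1000).round(1),q@EX*1000,q@EY*1000,s["ft_force"].round(2),s["grip_width"]))
E
python3 - <<'E'
from meas import *
go([*S(-.262,0,0)[:2],.16],95.7)
E
```

```text
d_tool mm [-667.9 -622.6   76.7] rot [-1.800e-03 -4.000e-04 -5.252e-01]
```

```bash
python3 -m handwheel '[[-668,-623,40,0,0,-0.525,1],[-668,-623,40,0,0,-0.525,1],[-668,-623,40,0,0,-0.525,1],[-668,-623,40,0,0,-0.525,1],[-668,-623,40,0,0,-0.525,1],[-668,-623,40,0,0,-0.525,1],[-668,-623,40,0,0,-0.525,1],[-668,-623,40,0,0,-0.525,1],[-668,-623,40,0,0,-0.525,1],[-668,-623,40,0,0,-0.525,1],[-668,-623,40,0,0,-0.525,1],[-668,-623,40,0,0,-0.525,1]]' 20; python3 -c "
from meas import *
st(); go([*S(-.262,0,0)[:2],.10],95.7)"
```

```text
time: 1.6
position: [0.5568, -0.1014, 0.2035]
tool_rot: [-0.156, 3.137, 0.001]
ft_force: [1.1, 0.6, 0.7]
grip_width: 0.005
t 1.60 pos [ 556.8 -101.4  203.5] stand(-106.4 47.4) F [1.12 0.58 0.68] w 0.005
d_tool mm [ -47.3 -155.6  103.5] rot [0.0004 0.0002 0.0002]
```

```bash
python3 -m handwheel '[[-47,-155,0,0,0,0,1],[-47,-155,0,0,0,0,1],[-47,-155,0,0,0,0,1],[-47,-155,40,0,0,0,1],[-47,-155,80,0,0,0,1],[-47,-155,100,0,0,0,1],[-47,-155,100,0,0,0,1],[-47,-155,100,0,0,0,1]]'
python3 - <<'E'
from meas import *
st(); go([*S(-.262,0,0)[:2],.068],95.7)
for n,b in(("top",(200,150,190,80,4)),("scene",(180,180,130,150,3.9))):
    crop(ctrl.get_image(n),*b,f"pics/a_{n}.png")
E
```

```text
time: 2.6
position: [0.6196, -0.2498, 0.1055]
tool_rot: [-0.156, 3.135, -0.002]
ft_force: [-0.5, 0.1, 0.3]
grip_width: 0.01
t 2.60 pos [ 619.6 -249.8  105.5] stand(-260.3 -0.4) F [-0.5   0.08  0.28] w 0.010
d_tool mm [ 0.5 -1.7 37.5] rot [-0.0011  0.0024 -0.0001]
```

View pics/a_top.png

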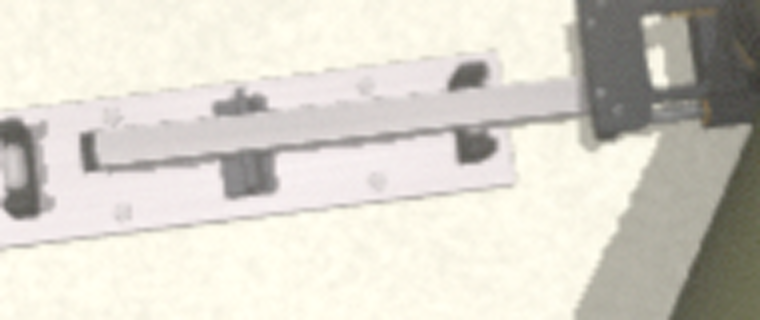

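View pics/a_scene.png

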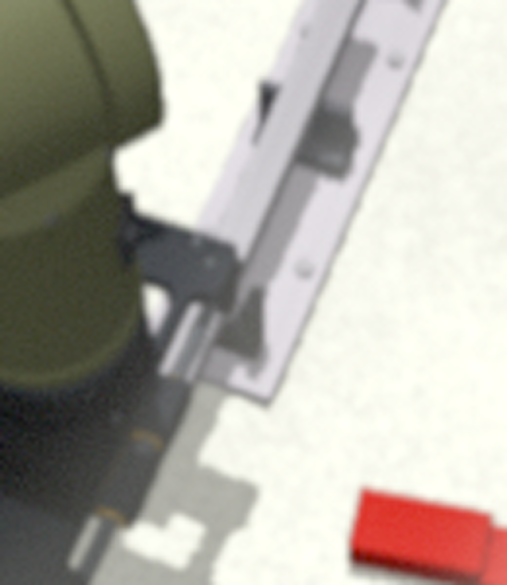

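```bash
python3 -m handwheel '[[0,0,20,0,0,0,1],[0,0,38,0,0,0,1],[0,4,38,0,0,0,1],[0,9,38,0,0,0,1],[0,13,38,0,0,0,1],[0,17,38,0,0,0,1],[0,21,38,0,0,0,1],[0,25,38,0,0,0,1],[0,29,38,0,0,0,1],[0,33,38,0,0,0,1],[0,33,38,0,0,0,1]]'
python3 - <<'E'
from meas import *
st()
for n,b in(("top",(200,150,190,80,4)),("scene",(220,120,100,130,4.5))):
    im=ctrl.get_image(n);crop(im,*b,f"pics/b_{n}.png"); cv2.imwrite(f"pics/b_{n}_raw.png",im[:,:,::-1])
E
```

```text
time: 4.08
position: [0.6155, -0.2166, 0.0661]
tool_rot: [-0.156, 3.137, -0.0]
ft_force: [0.2, -2.8, 1.8]
grip_width: 0.005
t 4.08 pos [ 615.5 -216.6   66.1] stand(-226.9 0.4) F [ 0.21 -2.76  1.8 ] w 0.005
```

View pics/b_top.png

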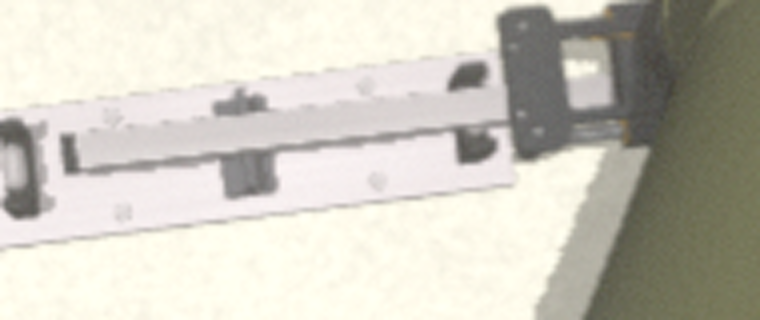

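View pics/b_scene.png

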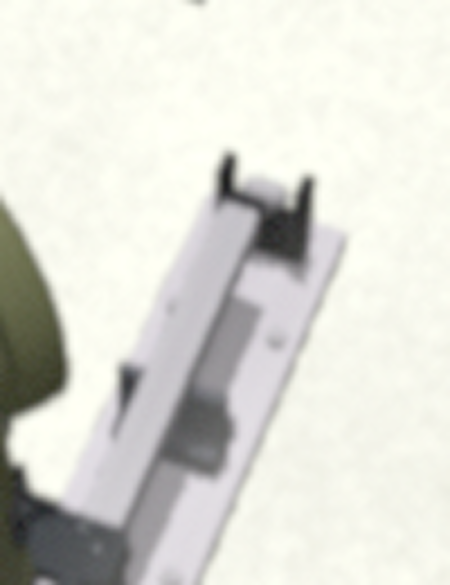

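```bash
cat >> meas.py <<'E'
def headedge(n,im,z=.085,start=.05):
    xs=np.arange(start,.25,.0005); pr=0
    for y in(-.004,-.002,0,.002,.004):
        uv=proj(n,S(xs,y+0*xs,z+0*xs)).astype(np.float32)
        pr=pr+cv2.remap(im[:,:,1].astype(np.float32),uv[:,0].copy(),uv[:,1].copy(),cv2.INTER_LINEAR)[:,0]/5
    i=np.argmax(pr<0.62*np.median(pr[:40]))
    return xs[i],proj(n,S(xs[i],0,z)[None])[0]
def look(tag=None):
    e={}
    for n in("top","scene"):
        im=ctrl.get_image(n); e[n]=headedge(n,im)
        if tag: crop(im,*{"top":(200,150,190,80,4),"scene":(220,120,100,130,4.5)}[n],f"pics/{tag}_{n}.png"); cv2.imwrite(f"pics/{tag}_{n}_raw.png",im[:,:,::-1])
    p,g=tri(e["scene"][1],e["top"][1]); q=p-O
    print("head edge: x_top %.1f x_scene %.1f -> x %.1f y %.1f z %.1f gap %.1f"%(e["top"][0]*1e3,e["scene"][0]*1e3,q@EX*1e3,q@EY*1e3,p[2]*1e3,g*1e3)); st()
E
python3 - <<'E'
from meas import *
for k in("0","b"):
    a={n:headedge(n,cv2.imread(f"pics/{n}0_raw.png" if k=="0" else f"pics/b_{n}_raw.png")[:,:,::-1]) for n in("top","scene")}
    p,g=tri(a["scene"][1],a["top"][1]); print(k,a["top"][0],a["scene"][0],p,g,(p-O)@EX)
E
```

```text
0 0.08300000000000003 0.08500000000000003 [0.58527858 0.09195148 0.087184  ] 0.0010060607105184852 0.08314893649097953
b 0.09350000000000004 0.09650000000000004 [0.58429997 0.10244648 0.08826133] 0.0015017742590258236 0.0936892411740016
```

```bash
python3 -m handwheel '[[0,3,0,0,0,0,1],[0,6,-1,0,0,0,1],[0,9,-1,0,0,0,1],[0,9,-1,0,0,0,1],[0,4,-1,0,0,0,1],[0,4,-1,0,0,0,1]]'; python3 -c "
from meas import *
look('c')"
```

```text
time: 4.92
position: [0.6145, -0.2117, 0.0661]
tool_rot: [0.156, -3.137, -0.002]
ft_force: [-0.2, 0.4, 0.3]
grip_width: 0.003
head edge: x_top 103.0 x_scene 106.0 -> x 103.2 y -0.2 z 88.3 gap 1.5
t 5.03 pos [ 614.7 -211.7   66.2] stand(-222.0 0.7) F [0.32 0.96 0.28] w 0.007
```

```bash
python3 -m handwheel '[[0,5,0,0,0,0,1],[0,8,0,0,0,0,1],[0,8,0,0,0,0,1],[0,3,0,0,0,0,1],[0,3,0,0,0,0,1]]'; python3 -c "
from meas import *
look()"
```

```text
time: 5.65
position: [0.6146, -0.2098, 0.0667]
tool_rot: [0.155, -3.138, -0.001]
ft_force: [0.3, 0.3, -0.5]
grip_width: 0.007
head edge: x_top 105.5 x_scene 108.5 -> x 105.7 y -0.2 z 88.2 gap 1.5
t 5.75 pos [ 614.6 -209.3   66.7] stand(-219.6 0.6) F [ 0.55 -0.    0.29] w 0.009
```

```bash
python3 -m handwheel '[[0,5,-1,0,0,0,1],[0,8,-1,0,0,0,1],[0,8,-1,0,0,0,1],[0,3,-1,0,0,0,1],[0,3,-1,0,0,0,1]]'; python3 -c "
from meas import *
look()"
```

```text
time: 6.38
position: [0.6143, -0.2067, 0.0677]
tool_rot: [0.155, -3.138, -0.001]
ft_force: [-0.1, 0.5, 0.6]
grip_width: 0.008
head edge: x_top 108.0 x_scene 111.5 -> x 108.2 y -0.2 z 88.8 gap 1.7
t 6.47 pos [ 614.3 -206.3   67.7] stand(-216.5 0.6) F [-0.16  0.21  0.14] w 0.008
```

```bash
cat > lk.py <<'E'
import sys
from meas import *
import io,contextlib
f=io.StringIO()
with contextlib.redirect_stdout(f): look(sys.argv[1] if len(sys.argv)>1 else None)
t=f.getvalue(); print(t,end='')
w=t.split(); sys.exit(0 if float(w[5])-float(w[3])>=2 else 1)
E
python3 -m handwheel '[[0,5,-1,0,0,0,1],[0,8,-1,0,0,0,1],[0,8,-1,0,0,0,1],[0,3,-1,0,0,0,1],[0,3,-1,0,0,0,1]]' >/dev/null; python3 lk.py && python3 -m handwheel '[[0,5,0,0,0,0,1],[0,8,0,0,0,0,1],[0,8,0,0,0,0,1],[0,3,0,0,0,0,1],[0,3,0,0,0,0,1]]'  >/dev/null; python3 lk.py && python3 -m handwheel '[[0,5,0,0,0,0,1],[0,8,0,0,0,0,1],[0,8,0,0,0,0,1],[0,3,0,0,0,0,1],[0,3,0,0,0,0,1]]' >/dev/null; python3 lk.py d
```

```text
head edge: x_top 112.0 x_scene 114.5 -> x 112.1 y -0.2 z 87.7 gap 1.2
t 7.20 pos [ 614.  -203.4   68.6] stand(-213.6 0.6) F [-0.35  0.11 -0.39] w 0.010
head edge: x_top 114.0 x_scene 117.5 -> x 114.1 y -0.2 z 88.8 gap 1.7
t 7.92 pos [ 613.7 -200.3   68.6] stand(-210.5 0.6) F [ 0.13  0.69 -0.93] w 0.003
head edge: x_top 117.5 x_scene 121.0 -> x 117.6 y -0.2 z 88.8 gap 1.7
t 8.65 pos [ 613.4 -197.3   68.6] stand(-207.4 0.6) F [-1.51 -0.02  0.83] w 0.005
```

```bash
python3 -m handwheel '[[0,5,-1,0,0,0,1],[0,8,-1,0,0,0,1],[0,8,-1,0,0,0,1],[0,3,-1,0,0,0,1],[0,3,-1,0,0,0,1]]' >/dev/null && python3 lk.py && python3 -m handwheel '[[0,5,0,0,0,0,1],[0,8,0,0,0,0,1],[0,8,0,0,0,0,1],[0,3,0,0,0,0,1],[0,3,0,0,0,0,1]]'  >/dev/null && python3 lk.py && python3 -m handwheel '[[0,5,0,0,0,0,1],[0,8,0,0,0,0,1],[0,8,0,0,0,0,1],[0,3,0,0,0,0,1],[0,3,0,0,0,0,1]]' >/dev/null && python3 lk.py &&  python3 -m handwheel '[[0,5,-1,0,0,0,1],[0,8,-1,0,0,0,1],[0,8,-1,0,0,0,1],[0,3,-1,0,0,0,1],[0,3,-1,0,0,0,1]]' >/dev/null && python3 lk.py e
```

```text
head edge: x_top 120.5 x_scene 124.5 -> x 120.6 y -0.3 z 89.3 gap 2.0
t 9.38 pos [ 613.1 -194.4   69.7] stand(-204.6 0.6) F [ 0.98  0.15 -0.17] w 0.004
head edge: x_top 123.0 x_scene 127.0 -> x 123.1 y -0.3 z 89.3 gap 2.0
t 10.10 pos [ 612.8 -191.3   69.6] stand(-201.5 0.6) F [ 0.08 -0.47  0.53] w 0.003
head edge: x_top 126.5 x_scene 130.0 -> x 126.6 y -0.2 z 88.8 gap 1.7
t 10.82 pos [ 612.5 -188.3   69.6] stand(-198.4 0.6) F [0.16 0.07 0.59] w 0.002
head edge: x_top 129.5 x_scene 133.5 -> x 129.6 y -0.3 z 89.3 gap 2.0
t 11.55 pos [ 612.2 -185.5   70.7] stand(-195.6 0.6) F [-0.25 -0.83  0.15] w 0.007
```

View pics/e_scene.png

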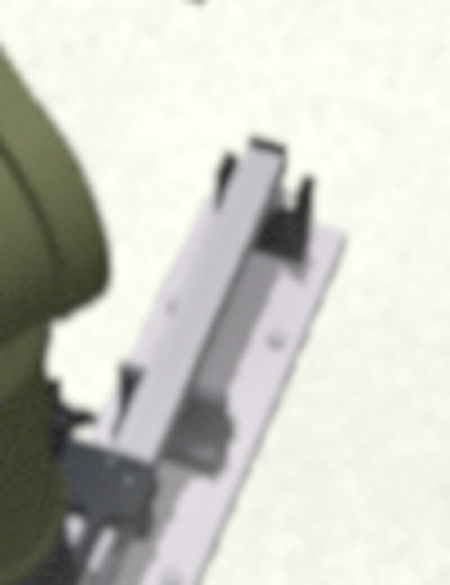

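View pics/e_top.png

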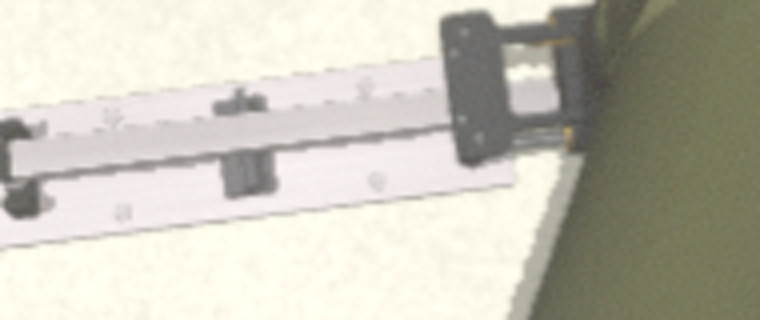

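```bash
sed -i 's/(200,150,190,80,4)/(170,150,190,80,4)/' meas.py
python3 -m handwheel '[[0,5,-1,0,0,0,1],[0,8,-1,0,0,0,1],[0,8,-1,0,0,0,1],[0,3,-1,0,0,0,1],[0,3,-1,0,0,0,1]]' >/dev/null && python3 lk.py && python3 -m handwheel '[[0,5,0,0,0,0,1],[0,8,0,0,0,0,1],[0,8,0,0,0,0,1],[0,3,0,0,0,0,1],[0,3,0,0,0,0,1]]'  >/dev/null && python3 lk.py && python3 -m handwheel '[[0,5,0,0,0,0,1],[0,8,0,0,0,0,1],[0,8,0,0,0,0,1],[0,3,0,0,0,0,1],[0,3,0,0,0,0,1]]' >/dev/null && python3 lk.py &&  python3 -m handwheel '[[0,5,-1,0,0,0,1],[0,8,-1,0,0,0,1],[0,8,-1,0,0,0,1],[0,3,-1,0,0,0,1],[0,3,-1,0,0,0,1]]' >/dev/null && python3 lk.py f
```

```text
head edge: x_top 132.5 x_scene 137.0 -> x 132.6 y -0.3 z 89.8 gap 2.2
t 12.28 pos [ 612.  -182.5   71.7] stand(-192.5 0.6) F [ 0.03 -0.21  0.16] w 0.006
head edge: x_top 135.5 x_scene 139.5 -> x 135.6 y -0.3 z 89.3 gap 2.0
t 13.00 pos [ 611.6 -179.4   71.6] stand(-189.5 0.6) F [ 0.01 -0.67  0.58] w 0.003
head edge: x_top 138.5 x_scene 143.0 -> x 138.6 y -0.3 z 89.8 gap 2.2
t 13.72 pos [ 611.3 -176.4   71.6] stand(-186.5 0.6) F [-0.57 -0.55  0.81] w 0.004
head edge: x_top 142.0 x_scene 146.0 -> x 142.1 y -0.3 z 89.3 gap 2.0
t 14.45 pos [ 611.  -173.5   72.6] stand(-183.6 0.6) F [-0.57 -0.62  0.46] w 0.005
```

```bash
python3 -m handwheel '[[0,5,-1,0,0,0,1],[0,8,-1,0,0,0,1],[0,8,-1,0,0,0,1],[0,3,-1,0,0,0,1],[0,3,-1,0,0,0,1]]' >/dev/null && python3 lk.py && python3 -m handwheel '[[0,5,-1,0,0,0,1],[0,8,-1,0,0,0,1],[0,8,-1,0,0,0,1],[0,3,-1,0,0,0,1],[0,3,-1,0,0,0,1]]'  >/dev/null && python3 lk.py && python3 -m handwheel '[[0,5,-1,0,0,0,1],[0,8,-1,0,0,0,1],[0,8,-1,0,0,0,1],[0,3,-1,0,0,0,1],[0,3,-1,0,0,0,1]]' >/dev/null && python3 lk.py &&  python3 -m handwheel '[[0,5,0,0,0,0,1],[0,8,0,0,0,0,1],[0,8,0,0,0,0,1],[0,3,0,0,0,0,1],[0,3,0,0,0,0,1]]' >/dev/null && python3 lk.py g
```

```text
head edge: x_top 144.5 x_scene 149.0 -> x 144.5 y -0.3 z 89.8 gap 2.2
t 15.18 pos [ 610.7 -170.5   73.7] stand(-180.5 0.6) F [ 0.59 -0.06 -0.72] w 0.008
head edge: x_top 148.0 x_scene 152.5 -> x 148.0 y -0.3 z 89.8 gap 2.2
t 15.90 pos [ 610.4 -167.5   74.7] stand(-177.6 0.6) F [-0.37 -0.38 -0.16] w 0.007
head edge: x_top 151.0 x_scene 155.5 -> x 151.0 y -0.3 z 89.8 gap 2.2
t 16.62 pos [ 610.2 -164.6   75.6] stand(-174.6 0.6) F [ 0.57  0.01 -0.42] w 0.003
head edge: x_top 153.5 x_scene 159.0 -> x 153.5 y -0.4 z 90.8 gap 2.7
t 17.35 pos [ 609.8 -161.5   75.6] stand(-171.5 0.6) F [ 0.36 -0.77  0.9 ] w 0.003
```

```bash
python3 -m handwheel '[[0,5,-1,0,0,0,1],[0,8,-1,0,0,0,1],[0,8,-1,0,0,0,1],[0,3,-1,0,0,0,1],[0,3,-1,0,0,0,1]]' >/dev/null && python3 lk.py && python3 -m handwheel '[[0,5,-1,0,0,0,1],[0,8,-1,0,0,0,1],[0,8,-1,0,0,0,1],[0,3,-1,0,0,0,1],[0,3,-1,0,0,0,1]]'  >/dev/null && python3 lk.py && python3 -m handwheel '[[0,5,-1,0,0,0,1],[0,8,-1,0,0,0,1],[0,8,-1,0,0,0,1],[0,3,-1,0,0,0,1],[0,3,-1,0,0,0,1]]' >/dev/null && python3 lk.py &&  python3 -m handwheel '[[0,5,-1,0,0,0,1],[0,8,-1,0,0,0,1],[0,8,-1,0,0,0,1],[0,3,-1,0,0,0,1],[0,3,-1,0,0,0,1]]' >/dev/null && python3 lk.py h
```

```text
head edge: x_top 157.0 x_scene 162.0 -> x 157.0 y -0.3 z 90.3 gap 2.4
t 18.07 pos [ 609.6 -158.5   76.7] stand(-168.5 0.6) F [-0.73  0.22  0.83] w 0.006
head edge: x_top 160.0 x_scene 165.0 -> x 160.0 y -0.3 z 90.3 gap 2.4
t 18.80 pos [ 609.2 -155.5   77.7] stand(-165.5 0.6) F [ 0.7   0.29 -0.31] w 0.005
head edge: x_top 162.5 x_scene 168.0 -> x 162.5 y -0.4 z 90.8 gap 2.7
t 19.52 pos [ 608.9 -152.5   78.6] stand(-162.4 0.6) F [0.51 0.23 0.36] w 0.008
head edge: x_top 166.0 x_scene 171.0 -> x 165.9 y -0.3 z 90.3 gap 2.4
t 20.25 pos [ 608.7 -149.5   79.6] stand(-159.4 0.6) F [-0.95  0.28  0.46] w 0.006
```

View pics/h_scene.png

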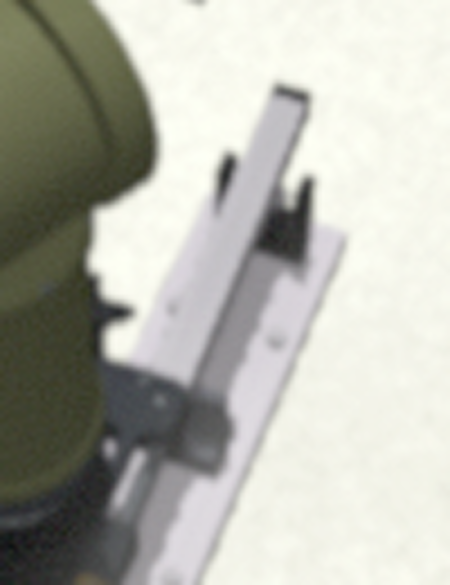

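View pics/h_top.png

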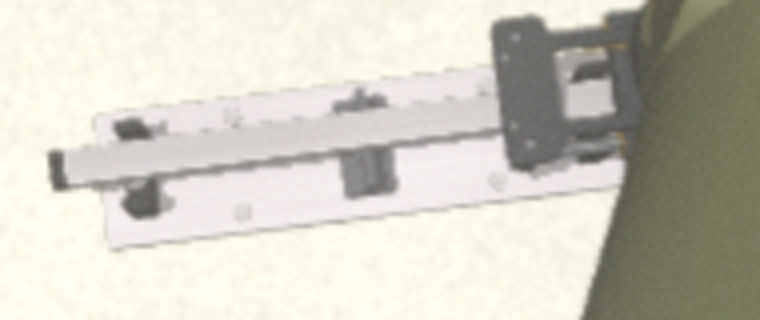

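```bash
python3 -m handwheel '[[0,5,-1,0,0,0,1],[0,8,-1,0,0,0,1],[0,8,-1,0,0,0,1],[0,3,-1,0,0,0,1],[0,3,-1,0,0,0,1]]' >/dev/null && python3 lk.py && python3 -m handwheel '[[0,5,0,0,0,0,1],[0,8,0,0,0,0,1],[0,8,0,0,0,0,1],[0,3,0,0,0,0,1],[0,3,0,0,0,0,1]]'  >/dev/null && python3 lk.py && python3 -m handwheel '[[0,5,0,0,0,0,1],[0,8,0,0,0,0,1],[0,8,0,0,0,0,1],[0,3,0,0,0,0,1],[0,3,0,0,0,0,1]]' >/dev/null && python3 lk.py i
```

```text
head edge: x_top 168.5 x_scene 170.0 -> x 168.5 y -0.1 z 86.6 gap 0.7
t 20.98 pos [ 608.4 -146.5   80.6] stand(-156.4 0.6) F [0.27 0.96 0.91] w 0.001
```

```bash
python3 -m handwheel '[[0,-2,0,0,0,0,1],[0,-2,0,0,0,0,1],[0,-2,0,0,0,0,1],[0,-2,0,0,0,0,1]]' >/dev/null ; python3 lk.py j
```

```text
head edge: x_top 168.5 x_scene 168.0 -> x 168.5 y 0.0 z 84.5 gap 0.2
t 21.57 pos [ 608.6 -148.8   80.8] stand(-158.7 0.6) F [-0.52 -0.74  0.06] w 0.004
```

View pics/j_scene.png

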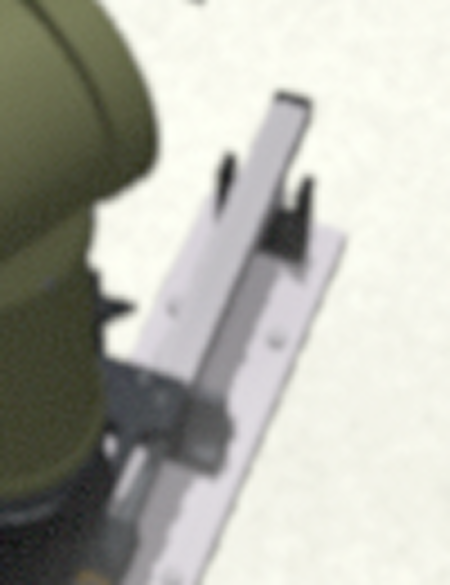

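```bash
python3 -m handwheel '[[0,0,0,0,0,0,1],[0,0,0,0,0,0,1],[0,0,0,0,0,0,1],[0,0,0,0,0,0,1],[0,0,0,0,0,0,1],[0,0,0,0,0,0,1],[0,0,0,0,0,0,1],[0,0,0,0,0,0,1]]' >/dev/null ; python3 lk.py k
```

```text
head edge: x_top 168.5 x_scene 168.0 -> x 168.5 y 0.0 z 84.5 gap 0.2
t 22.68 pos [ 608.6 -148.8   80.7] stand(-158.8 0.6) F [ 0.55 -0.09 -0.24] w 0.002
```

View pics/k_scene.png

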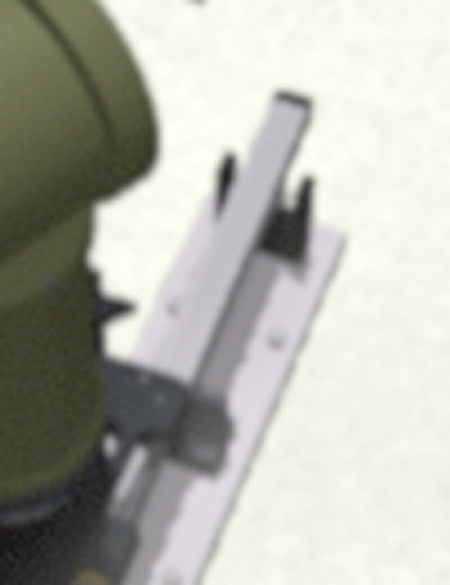

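Run:
```python
from meas import *
# use plug/metal boundary on top face; predicted x_scene - x_top for given lean, with z=.085 reference plane
def pred(xe,lean):
    P=S(xe,0,.084+lean*(xe+(.003 if lean>0 else 0)))
    r={}
    for n in("top","scene"):
        q=plane(n,proj(n,P[None]),.085)[0]-O; r[n]=q@EX
    return (r["scene"]-r["top"])*1e3
for xe,m in((.083,2),(.103,3),(.126,3.5),(.145,4.5),(.166,5)): print(xe,m,pred(xe,.057).round(1))
print(pred(.1685,0),pred(.1685,.02),pred(.1685,.03))
```

```text
0.083 2 2.6
0.103 3 3.4
0.126 3.5 4.3
0.145 4.5 5.0
0.166 5 5.9
-0.6762565193135228 1.650262445295314 2.8209265844764966
```

```bash
python3 -m handwheel '[[0,5,0,0,0,0,1],[0,7,0,0,0,0,1],[0,9,0,0,0,0,1],[0,9,0,0,0,0,1],[0,4,0,0,0,0,1],[0,0,0,0,0,0,1],[0,0,0,0,0,0,1],[0,0,0,0,0,0,1],[0,0,0,0,0,0,1],[0,0,0,0,0,0,1],[0,0,0,0,0,0,1]]' >/dev/null ; python3 lk.py l
```

```text
head edge: x_top 170.0 x_scene 169.0 -> x 170.0 y 0.1 z 83.9 gap 0.5
t 24.15 pos [ 608.6 -148.8   80.8] stand(-158.7 0.6) F [ 0.18 -1.19  0.05] w 0.005
```

View pics/l_scene.png

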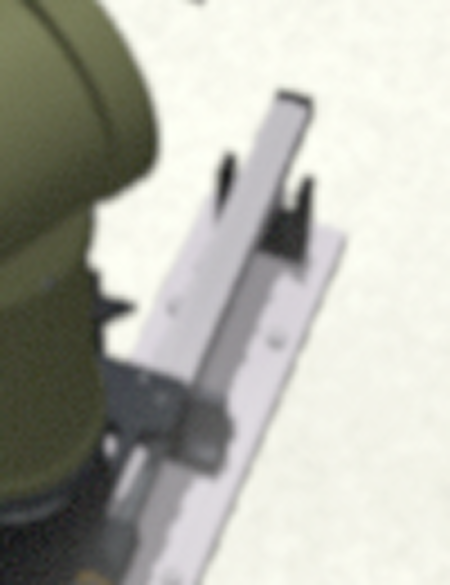

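```bash
python3 -m handwheel '[[0,6,0,0,0,0,1],[0,8,0,0,0,0,1],[0,10,0,0,0,0,1],[0,10,0,0,0,0,1],[0,4,0,0,0,0,1],[0,-20,0,0,0,0,1],[0,-20,-60,0,0,0,1],[0,-20,-120,0,0,0,0],[0,-20,-120,0,0,0,0],[0,-20,-120,0,0,0,0],[0,-20,-120,0,0,0,0],[0,-20,-120,0,0,0,0]]' >/dev/null ; python3 lk.py m; python3 -c "
from meas import *
go([.42,-.226,.20],117)"
```

```text
head edge: x_top 170.5 x_scene 169.0 -> x 170.5 y 0.1 z 83.4 gap 0.7
t 25.75 pos [ 610.1 -168.6  199.7] stand(-178.6 1.0) F [ 0.57 -0.5  -0.62] w 0.482
d_tool mm [194.9 -38.3   0. ] rot [ 0.0007 -0.0016 -0.372 ]
```

View pics/m_scene.png

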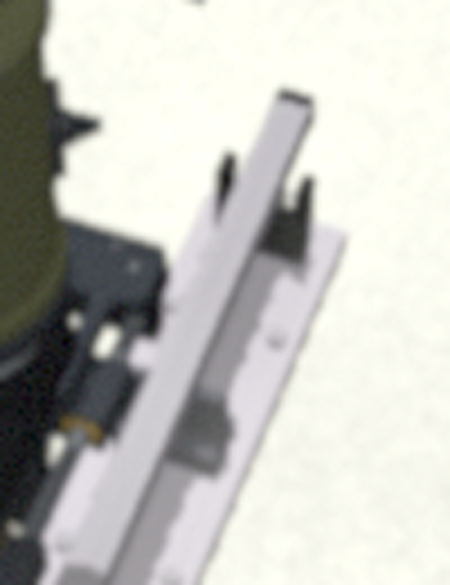

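View pics/m_top.png

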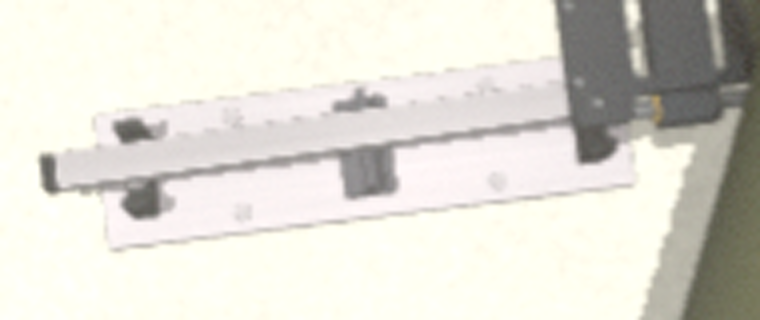

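```bash
cat >> meas.py <<'E'
def box(c,yaw,lx,ly,z0,z1,col):
    a=np.deg2rad(yaw); u=np.array([np.cos(a),np.sin(a),0]); v=np.array([-np.sin(a),np.cos(a),0]); out=[]
    for z in(z0,z1):
        out.append((np.array([np.array([c[0],c[1],z])+sx*lx/2*u+sy*ly/2*v for sx,sy in((-1,-1),(1,-1),(1,1),(-1,1))]),col))
    return out
def sad(c,yaw,z=0.0):
    return box(c,yaw,.02,.038,z,z+.02,(0,0,255))+box(c,yaw,.014,.014,z+.02,z+.056,(0,255,0))
E
python3 - <<'E'
from meas import *
for n,b in(("top",(325,225,85,75,7)),("scene",(105,220,60,100,6))):
    im=cv2.imread(f"pics/{n}0_raw.png")[:,:,::-1]
    overlay(n,im,sad((.422,-.224),117),*b,f"pics/sd_{n}.png")
E
```

```text
(no output)
```

View pics/sd_top.png

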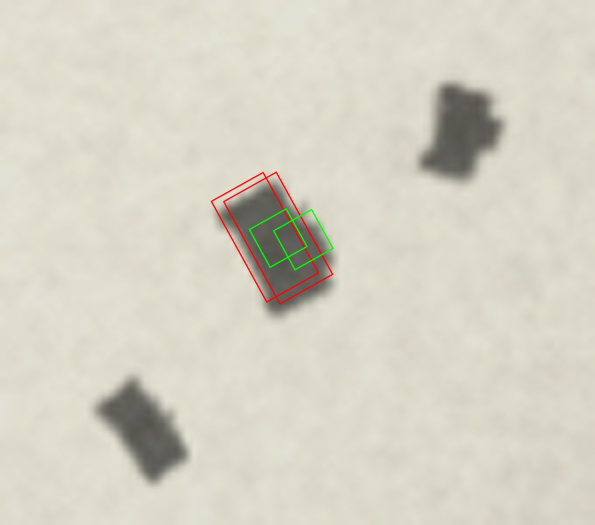

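View pics/sd_scene.png

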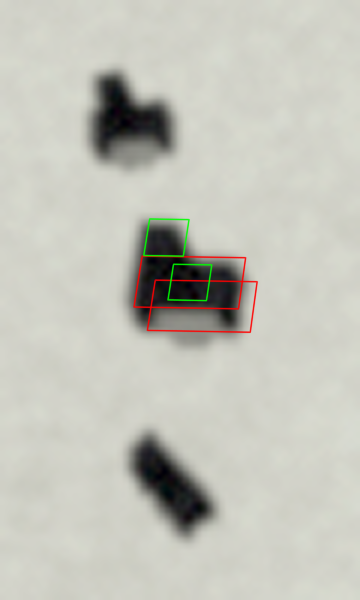

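Run:
```python
from meas import *
for n,b in(("top",(340,240,50,40,12)),("scene",(115,245,45,40,12))):
    im=cv2.imread(f"pics/{n}0_raw.png")[:,:,::-1]
    overlay(n,im,sad((.4185,-.2260),116.5),*b,f"pics/se_{n}.png")
```

```text
(no output)
```

View pics/se_top.png

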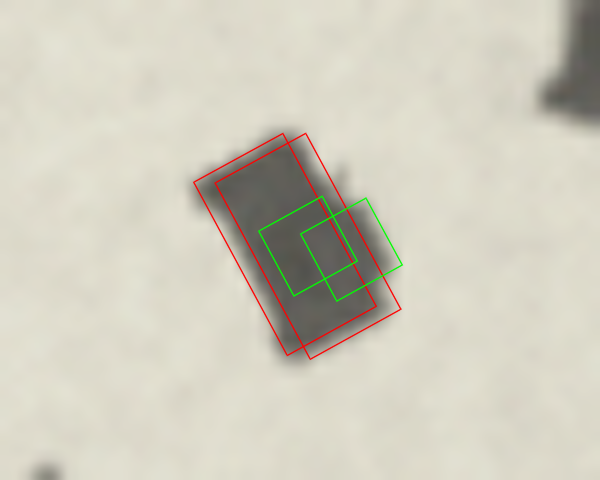

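View pics/se_scene.png

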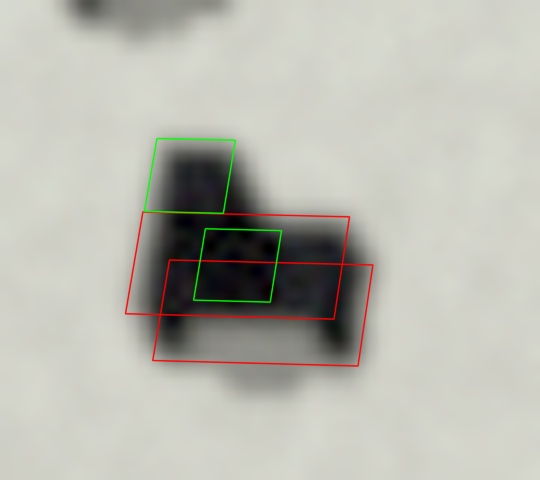

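```bash
python3 -c "
from meas import *
go([.4185,-.2252,.12],116.5)"; python3 -m handwheel '[[192,-38,0,0,0,-0.363,0],[192,-38,0,0,0,-0.363,0],[192,-38,0,0,0,-0.363,0],[192,-38,30,0,0,-0.363,0],[192,-38,60,0,0,-0.363,0],[192,-38,80,0,0,-0.363,0],[192,-38,80,0,0,-0.363,0],[192,-38,80,0,0,-0.363,0]]'
python3 - <<'E'
from meas import *
st(); go([.4185,-.2252,.040],116.5)
for n in("top","scene"):
    im=ctrl.get_image(n); cv2.imwrite(f"pics/n_{n}_raw.png",im[:,:,::-1])
crop(cv2.imread("pics/n_scene_raw.png")[:,:,::-1],80,200,100,110,5,"pics/n_scene.png")
E
```

```text
d_tool mm [196.2 -37.4  80. ] rot [ 0.0007 -0.0016 -0.3633]
time: 26.75
position: [0.4238, -0.2259, 0.1215]
tool_rot: [-0.719, 3.057, -0.001]
ft_force: [0.5, -0.2, -0.1]
grip_width: 0.502
t 26.75 pos [ 423.8 -225.9  121.5] stand(-217.1 192.1) F [ 0.46 -0.2  -0.13] w 0.502
d_tool mm [ 4.5  3.  81.5] rot [-0.0008  0.0006 -0.0003]
```

View pics/n_scene.png

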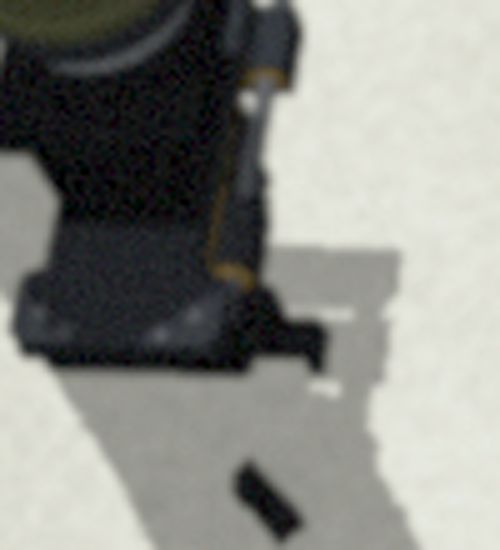

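```bash
python3 -m handwheel '[[4.5,3,0,0,0,0,0],[4.5,3,0,0,0,0,0],[4.5,3,30,0,0,0,0],[4.5,3,55,0,0,0,0],[4.5,3,68,0,0,0,0],[4.5,3,81,0,0,0,0],[4.5,3,81,0,0,0,0]]'
python3 - <<'E'
from meas import *
st()
im=ctrl.get_image("scene"); crop(im,80,200,100,110,5,"pics/o_scene.png")
im=ctrl.get_image("top"); crop(im,310,210,120,100,5,"pics/o_top.png")
E
```

```text
time: 27.72
position: [0.4175, -0.2248, 0.0392]
tool_rot: [0.719, -3.057, -0.001]
ft_force: [-0.1, -0.5, -0.2]
grip_width: 0.504
t 27.73 pos [ 417.5 -224.8   39.2] stand(-215.4 198.3) F [-0.1  -0.5  -0.19] w 0.504
```

View pics/o_scene.png

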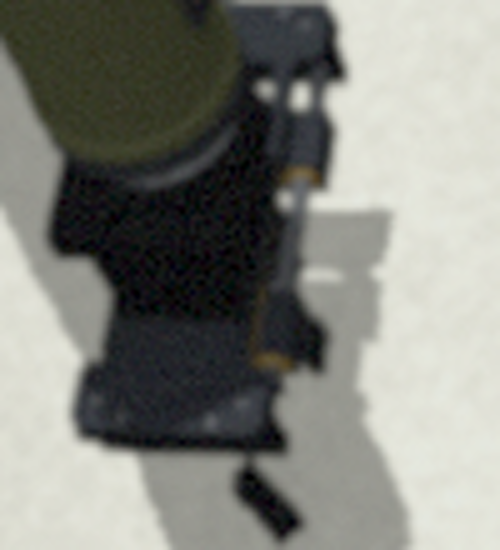

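View pics/o_top.png

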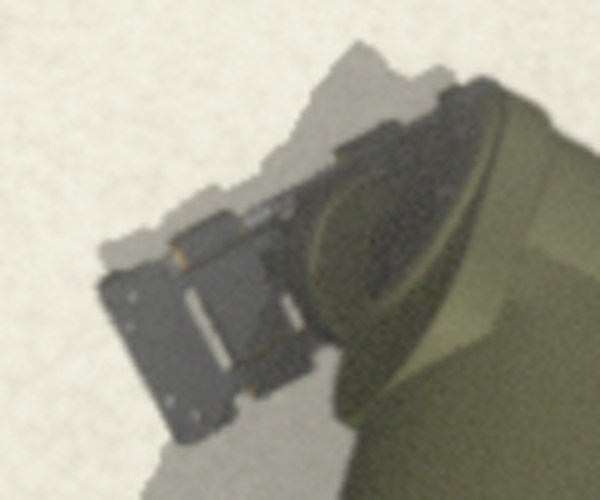

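```bash
python3 -m handwheel '[[0,0,0,0,0,0,1],[0,0,0,0,0,0,1],[0,0,0,0,0,0,1],[0,0,0,0,0,0,1],[0,0,0,0,0,0,1]]' 12; python3 -c "
from meas import *
st()"
```

```text
time: 28.45
position: [0.418, -0.2249, 0.0399]
tool_rot: [-0.72, 3.058, 0.0]
ft_force: [-0.1, 0.1, 0.7]
grip_width: 0.161
t 28.45 pos [ 418.  -224.9   39.9] stand(-215.5 197.8) F [-0.14  0.09  0.65] w 0.161
```

```bash
python3 -m handwheel '[[0,0,-20,0,0,0,1],[0,0,-60,0,0,0.1,1],[0,0,-100,0,0,0.3,1],[0,0,-140,0,0,0.5,1],[0,0,-140,0,0,0.7,1],[0,0,-140,0,0,0.87,1],[0,0,-140,0,0,1.0,1],[0,0,-140,0,0,1.0,1],[0,0,-140,0,0,1.0,1]]'
python3 - <<'E'
from meas import *
st()
s=ctrl.get_state(); M=R.from_rotvec(s["tool_rot"]).as_matrix(); print(np.rad2deg(np.arctan2(M[1,1],M[0,1])))
im=ctrl.get_image("scene"); cv2.imwrite("pics/p_raw.png",im[:,:,::-1]); u=proj("scene",s["position"][None])[0]; print(u)
overlay("scene",im,[],int(u[0])-40,int(u[1])-40,80,80,7,"pics/p.png")
E
```

```text
time: 29.58
position: [0.4178, -0.2249, 0.1796]
tool_rot: [-0.831, -3.03, -0.0]
ft_force: [0.4, -0.1, -1.4]
grip_width: 0.161
t 29.57 pos [ 417.8 -224.9  179.6] stand(-215.5 198.0) F [ 0.4  -0.08 -1.43] w 0.161
59.32533470121945
[114.82145336 228.95493243]
```

View pics/p.png

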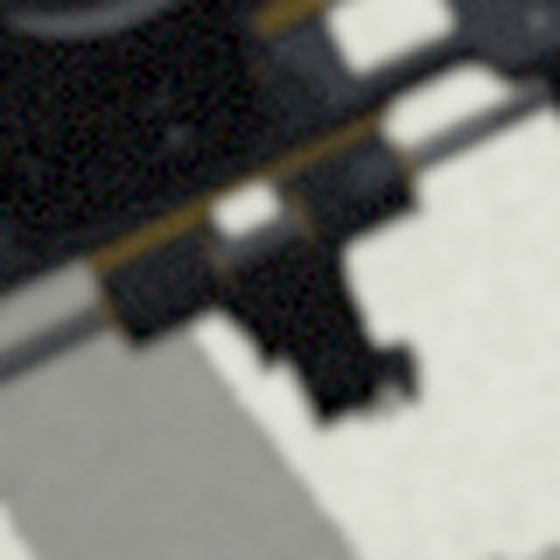

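Run:
```python
from meas import *
im=cv2.imread("pics/p_raw.png")[:,:,::-1]
p=np.array([.4178,-.2249]); a=np.deg2rad(59.3+90); v=np.array([np.cos(a),np.sin(a)])
def U(t): # inverted U outline as end faces
    c=p+v*t; b=np.deg2rad(59.3); u=np.array([np.cos(b),np.sin(b)]); out=[]
    for sx in(-.01,.01):
        q=[(-.019,0),(-.013,0),(-.013,.014),(.013,.014),(.013,0),(.019,0),(.019,.02),(-.019,.02)]
        out.append((np.array([[*(c+u*sx+v*y),.1397+z] for y,z in q]),(0,0,255) if sx<0 else (0,200,255)))
    return out
for t in(0,.003): overlay("scene",im,U(t),95,215,40,40,14,f"pics/p_{int(t*1000)}.png")
```

```text
(no output)
```

View pics/p_0.png

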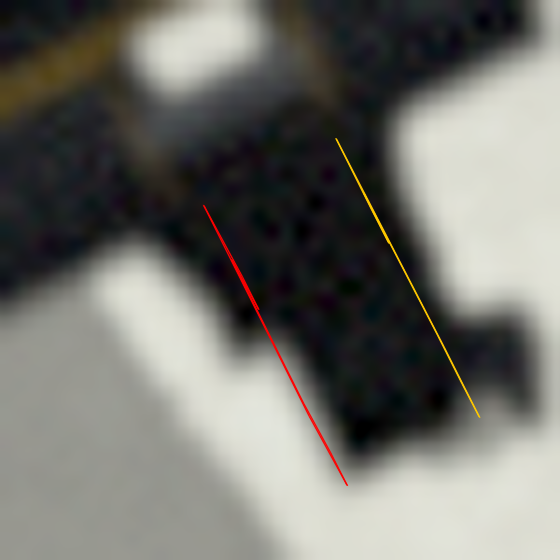

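```bash
python3 -m handwheel '[[0,0,60,0,0,0,1],[0,0,110,0,0,0,1],[0,0,130,0,0,0,1],[0,0,139.5,0,0,0,1],[0,0,139.5,0,0,0,1],[0,0,139.5,0,0,0,0.1],[0,0,139.5,0,0,0,0.1],[0,0,139.5,0,0,0,0.1],[0,0,139.5,0,0,0,0.1]]'; python3 -m handwheel '[[0,0,0,0,0,0.18,0.1],[0,0,0,0,0,0.36,0.1],[0,0,0,0,0,0.54,0.1],[0,0,0,0,0,0.72,0.1],[0,0,0,0,0,0.9,0.1],[0,0,0,0,0,1.08,0.1],[0,0,0,0,0,1.26,0.1],[0,0,0,0,0,1.44,0.1],[0,0,0,0,0,1.571,0.1],[0,0,0,0,0,1.571,0.1],[0,0,0,0,0,1.571,0.1]]'; python3 -c "
from meas import *
st()"
```

```text
time: 30.75
position: [0.4181, -0.2249, 0.0405]
tool_rot: [0.834, 3.028, 0.0]
ft_force: [0.0, -0.2, 0.2]
grip_width: 0.432
time: 32.12
position: [0.418, -0.2248, 0.0403]
tool_rot: [-2.73, -1.554, -0.0]
ft_force: [0.0, 0.2, -0.5]
grip_width: 0.451
t 32.12 pos [ 418.  -224.8   40.3] stand(-215.4 197.8) F [ 0.02  0.22 -0.47] w 0.451
```

```bash
python3 -m handwheel '[[0,0,0,0,0,0,1],[0,0,0,0,0,0,1],[0,0,0,0,0,0,1],[0,0,0,0,0,0,1],[0,0,0,0,0,0,1],[0,0,-30,0,0,0,1],[0,0,-80,0,0,-0.1,1],[0,0,-140,0,0,-0.25,1],[0,0,-140,0,0,-0.42,1],[0,0,-140,0,0,-0.59,1],[0,0,-140,0,0,-0.635,1],[0,0,-140,0,0,-0.635,1]]' 12
python3 - <<'E'
from meas import *
s=ctrl.get_state(); M=R.from_rotvec(s["tool_rot"]).as_matrix(); print(np.rad2deg(np.arctan2(M[1,1],M[0,1])))
st()
for n in("top","scene"):
    im=ctrl.get_image(n); cv2.imwrite(f"pics/q_{n}_raw.png",im[:,:,::-1]); crop(im,*{"top":(170,145,200,80,4),"scene":(200,120,110,170,3.5)}[n],f"pics/q_{n}.png")
E
```

```text
time: 33.62
position: [0.4178, -0.2249, 0.1802]
tool_rot: [-2.112, -2.326, -0.0]
ft_force: [-0.5, 0.5, -0.6]
grip_width: 0.157
5.526914880632678
t 33.62 pos [ 417.8 -224.9  180.2] stand(-215.5 198.0) F [-0.48  0.51 -0.55] w 0.157
```

View pics/q_top.png

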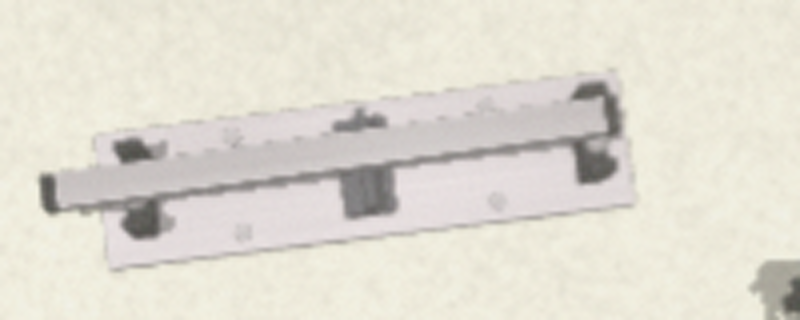

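View pics/q_scene.png

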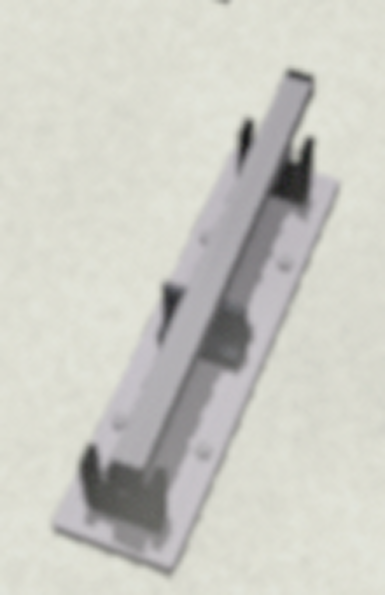

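Run:
```python
from meas import *
for n,b in(("top",(170,145,200,80,4)),("scene",(200,120,110,170,3.5))):
    im=cv2.imread(f"pics/q_{n}_raw.png")[:,:,::-1]
    overlay(n,im,beam(.0145,0,0,0)[:1]+STAND[:3],*b,f"pics/r_{n}.png")
# beam transverse in top view: metal mask profile at several x
im=cv2.imread("pics/q_top_raw.png")[:,:,1].astype(np.float32)
for x in(-.11,-.09,-.07,-.05,.03,.05,.07,.09,.16):
    ys=np.arange(-.03,.03,.0005); uv=proj("top",S(x+0*ys,ys,.084+0*ys)).astype(np.float32)
    p=cv2.remap(im,uv[:,0].copy(),uv[:,1].copy(),cv2.INTER_LINEAR)[:,0]
    d=np.gradient(cv2.GaussianBlur(p.reshape(1,-1),(0,0),2)[0]); print(x,"y edges: fall",ys[d.argmin()]*1e3,"rise",ys[d.argmax()]*1e3, p[::8].round(0).astype(int))
```

```text
-0.11 y edges: fall 4.000000000000031 rise 10.500000000000037 [132 120 121 120 106 104 106 108 108  64  79 113 123 119 116]
-0.09 y edges: fall 4.000000000000031 rise 10.500000000000037 [130 124 123 121 107 106 107 109 108  70  89 125 127 130 129]
-0.07 y edges: fall 5.500000000000033 rise 10.000000000000037 [127 122 112 108 109 108 109 111 112  80  95 127 128 133 129]
-0.05 y edges: fall 5.500000000000033 rise 10.000000000000037 [122 122 125 124 118 109 110 111 114  77  96 129 130 133 131]
0.03 y edges: fall 6.500000000000034 rise 13.000000000000039 [139 123 126 126 123 107 107 107 111 102  63 111 128 130 130]
0.05 y edges: fall 6.500000000000034 rise 13.000000000000039 [133 121 125 124 116 103 104 106 109  95  58 113 127 129 129]
0.07 y edges: fall 8.000000000000036 rise 13.000000000000039 [134 120 114 108  94 101 104 104 109 103  64 115 126 128 128]
0.09 y edges: fall 8.000000000000036 rise 12.500000000000039 [129 120 123 121 120 111 105 104 107 110  66 118 127 127 127]
0.16 y edges: fall 8.000000000000036 rise 12.500000000000039 [142 143 140 141 142 114 102 105 108 108  74 133 148 144 146]
```

View pics/r_top.png

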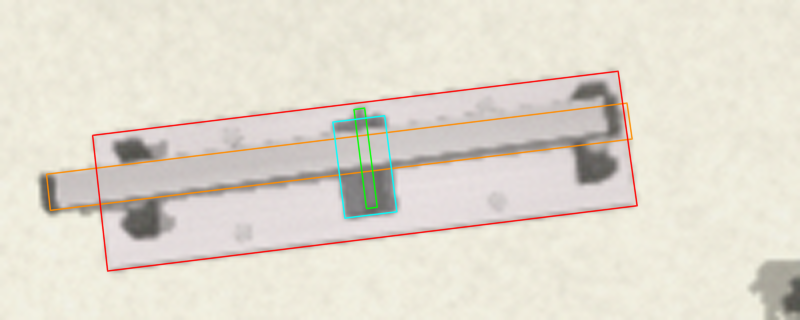

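View pics/r_scene.png

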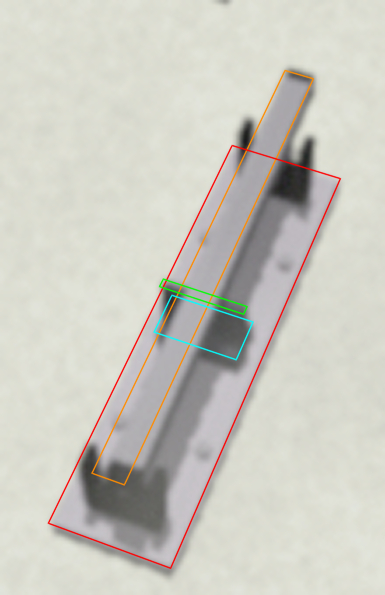

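Run:
```python
from meas import *
for n,b in(("top",(170,145,200,80,4)),("scene",(200,120,110,170,3.5))):
    im=cv2.imread(f"pics/q_{n}_raw.png")[:,:,::-1]
    overlay(n,im,beam(.0185,-.0032,.0165,0),*b,f"pics/s_{n}.png")
print(S(0,-.0035,0)); go([*S(0,-.0035,0)[:2],.15],6.6)
```

```text
[0.59688269 0.00954762 0.        ]
d_tool mm [216.1 200.8  30.2] rot [-0.0001 -0.0002 -0.019 ]
```

View pics/s_top.png

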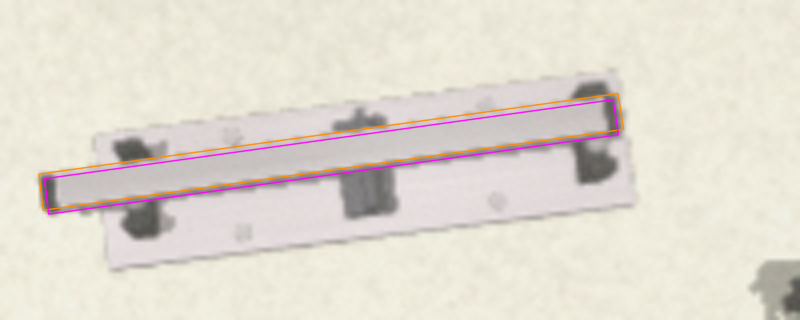

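View pics/s_scene.png

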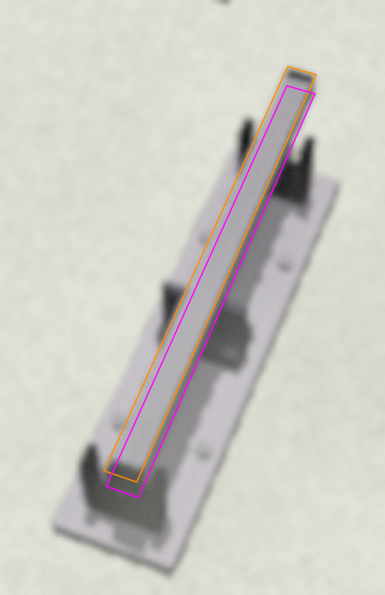

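```bash
python3 -m handwheel '[[60,55,0,0,0,-0.017,1],[110,105,0,0,0,-0.017,1],[160,150,0,0,0,-0.017,1],[195,182,0,0,0,-0.017,1],[216,200.8,10,0,0,-0.017,1],[216,200.8,20,0,0,-0.017,1],[216,200.8,30,0,0,-0.017,1],[216,200.8,30,0,0,-0.017,1],[216,200.8,30,0,0,-0.017,1]]'
python3 - <<'E'
from meas import *
s=ctrl.get_state(); M=R.from_rotvec(s["tool_rot"]).as_matrix(); print(np.rad2deg(np.arctan2(M[1,1],M[0,1])),M[:,2].round(4))
st();go([*S(0,-.003,0)[:2],.1105],6.5)
im=ctrl.get_image("scene"); cv2.imwrite("pics/u_raw.png",im[:,:,::-1])
p=s["position"]
def U(c,yaw,zb):
    b=np.deg2rad(yaw); u=np.array([np.cos(b),np.sin(b)]);v=np.array([-np.sin(b),np.cos(b)]); out=[]
    for sx in(-.01,.01):
        q=[(-.019,0),(-.013,0),(-.013,.014),(.013,.014),(.013,0),(.019,0),(.019,.02),(-.019,.02)]
        out.append((np.array([[*(c+u*sx+v*y),zb+z] for y,z in q]),(0,0,255) if sx<0 else (0,200,255)))
    return out
overlay("scene",im,U(p[:2],96.5,p[2]-.040)+beam(.0185,-.0032,.0165,0)[:1],225,165,60,60,9,"pics/u.png")
crop(im,225,165,60,60,9,"pics/u0.png")
E
```

```text
time: 34.85
position: [0.5967, 0.0083, 0.1508]
tool_rot: [2.094, 2.342, 0.001]
ft_force: [-0.1, 0.5, 0.1]
grip_width: 0.159
6.407543367050873 [ 8.e-04  4.e-04 -1.e+00]
t 34.85 pos [596.7   8.3 150.8] stand(-1.2 -3.2) F [-0.08  0.51  0.09] w 0.159
d_tool mm [ 1.2 -0.2 40.3] rot [ 0.0008 -0.0003 -0.0016]
```

View pics/u.png

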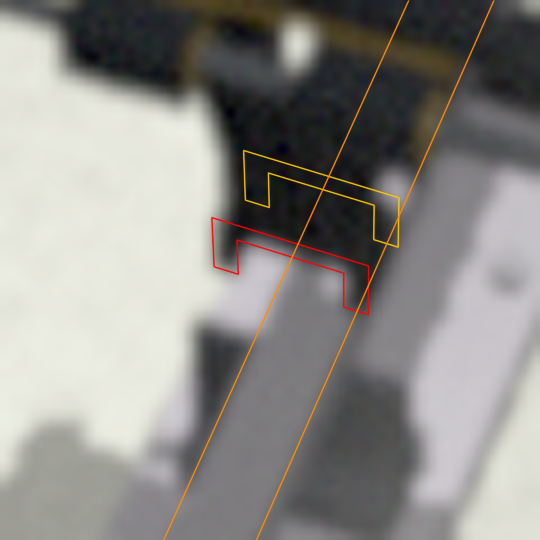

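View pics/u0.png

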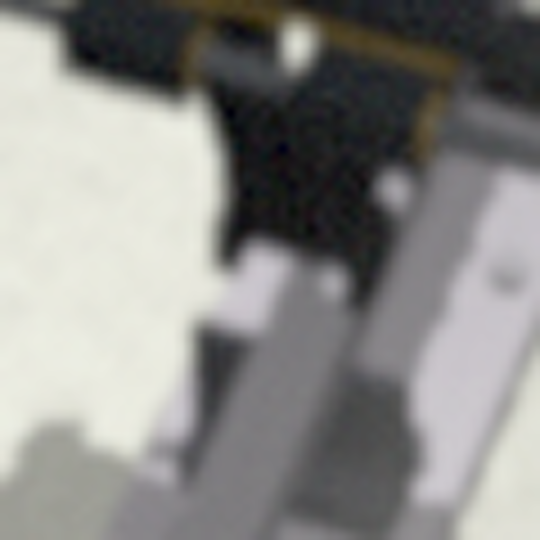

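```bash
python3 -m handwheel '[[1.2,0,10,0,0,0,1],[1.2,0,18,0,0,0,1],[1.2,0,24,0,0,0,1],[1.2,0,28,0,0,0,1],[1.2,0,31,0,0,0,1],[1.2,0,33,0,0,0,1],[1.2,0,33,0,0,0,1]]'
python3 - <<'E'
from meas import *
st();go([*S(0,-.003,0)[:2],.1105],6.5)
im=ctrl.get_image("scene"); cv2.imwrite("pics/v_raw.png",im[:,:,::-1]); crop(im,215,155,80,80,7,"pics/v.png")
E
```

```text
time: 35.78
position: [0.5967, 0.0107, 0.1172]
tool_rot: [-2.091, -2.344, 0.0]
ft_force: [0.1, 0.4, 0.2]
grip_width: 0.161
t 35.77 pos [596.7  10.7 117.2] stand(1.2 -3.4) F [0.15 0.41 0.24] w 0.161
d_tool mm [-1.2 -0.5  6.7] rot [-0.      0.      0.0006]
```

View pics/v.png

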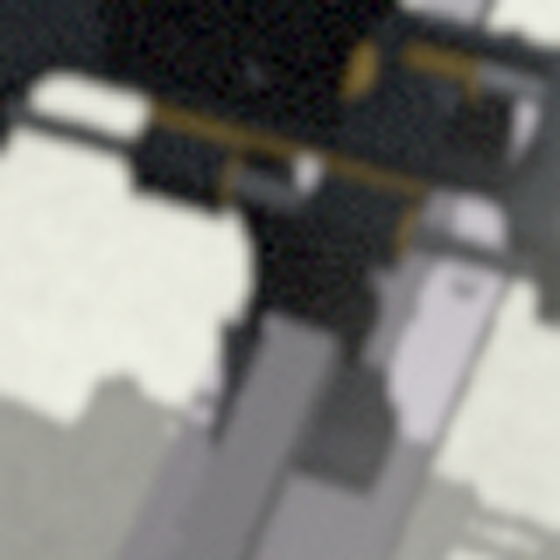

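```bash
python3 -m handwheel '[[-1.2,0,1,0,0,0,1],[-1.2,0,3,0,0,0,1],[-1.2,0,5,0,0,0,1],[-1.2,0,6,0,0,0,1],[-1.2,0,6,0,0,0,1],[-1.2,0,6,0,0,0,1]]'
python3 - <<'E'
from meas import *
st();go([*S(0,-.003,0)[:2],.1102],6.5)
look("w")
E
```

```text
time: 36.58
position: [0.5969, 0.0095, 0.1113]
tool_rot: [2.091, 2.344, 0.0]
ft_force: [0.1, 0.6, -0.9]
grip_width: 0.155
t 36.58 pos [596.9   9.5 111.3] stand(-0.0 -3.5) F [ 0.11  0.62 -0.95] w 0.155
d_tool mm [ 0.  -0.5  1.1] rot [ 0.0002 -0.      0.0006]
head edge: x_top 50.0 x_scene 50.0 -> x 50.0 y -0.0 z 85.0 gap 0.0
t 36.67 pos [596.9   9.6 111.3] stand(0.0 -3.5) F [-0.25  0.04 -1.42] w 0.159
```

View pics/w_scene.png

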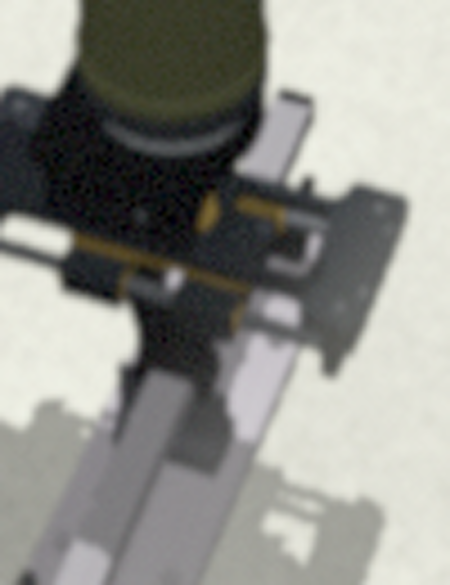

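```bash
python3 -m handwheel '[[0,0,0.5,0,0,0,1],[0,0,0.8,0,0,0,1],[0,0,0.8,0,0,0,1],[0,0,0.8,0,0,0,0.6],[0,0,0.8,0,0,0,0.6],[0,0,0.8,0,0,0,0.2],[0,0,0.8,0,0,0,0.2],[0,0,0.8,0,0,0,0.2],[0,0,0.8,0,0,0,0.2]]' 4
python3 - <<'E'
from meas import *
look("x")
E
```

```text
time: 37.8
position: [0.5968, 0.0095, 0.1105]
tool_rot: [2.091, 2.344, 0.0]
ft_force: [0.5, -0.4, -0.4]
grip_width: 0.394
head edge: x_top 50.0 x_scene 50.0 -> x 50.0 y -0.0 z 85.0 gap 0.0
t 37.90 pos [596.8   9.5 110.4] stand(-0.0 -3.4) F [ 0.18  0.45 -0.31] w 0.398
```

View pics/x_scene.png

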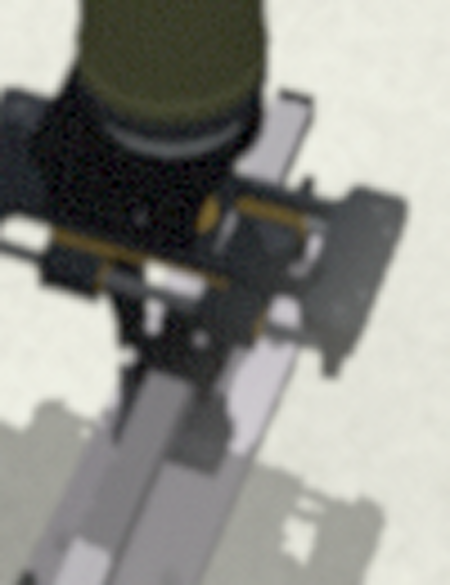

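Released; lift straight up, then clear the view.

```bash
python3 -m handwheel '[[0,0,-5,0,0,0,0.2],[0,0,-20,0,0,0,0.2],[0,0,-60,0,0,0,0.2],[0,0,-110,0,0,0,0.2],[-30,-40,-130,0,0,0,0.2],[-80,-90,-130,0,0,0,0.2],[-120,-140,-130,0,0,0,0.2],[-150,-180,-130,0,0,0,0.2],[-170,-200,-130,0,0,0,0.2],[-170,-200,-130,0,0,0,0.2],[-170,-200,-130,0,0,0,0.2]]'
python3 - <<'E'
from meas import *
st()
for n,b in(("top",(170,145,200,80,4)),("scene",(200,120,110,170,3.5))):
    im=ctrl.get_image(n); cv2.imwrite(f"pics/y_{n}_raw.png",im[:,:,::-1]); 
    crop(im,*b,f"pics/y0_{n}.png")
    c=S(0,-.0033,0)
    overlay(n,im,sad(c[:2],96.5,.070)+beam(.0185,-.0032,.0165,0)[:1],*b,f"pics/y_{n}.png")
    print(n,headedge(n,im))
E
```

```text
time: 39.28
position: [0.4186, -0.1811, 0.241]
tool_rot: [2.089, 2.345, 0.002]
ft_force: [-0.1, -0.1, -0.0]
grip_width: 0.403
t 39.27 pos [ 418.6 -181.1  241. ] stand(-172.0 192.9) F [-0.12 -0.07 -0.02] w 0.403
top (np.float64(0.1710000000000001), array([183.11699649, 192.32043848]))
scene (np.float64(0.1695000000000001), array([284.2662885 , 142.07627492]))
```

View pics/y_top.png

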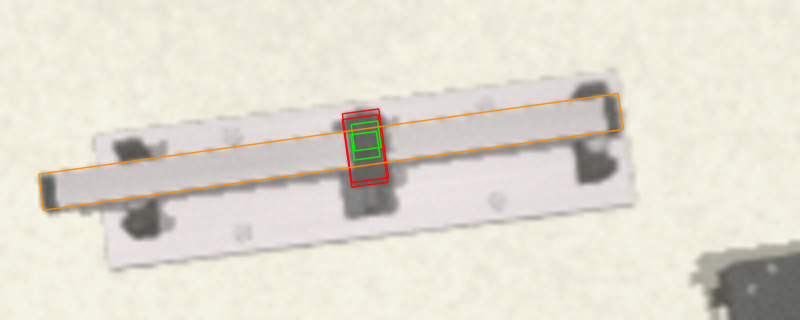

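View pics/y_scene.png

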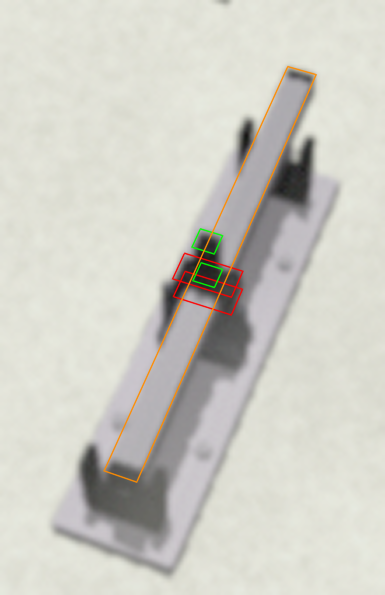

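View pics/y0_scene.png

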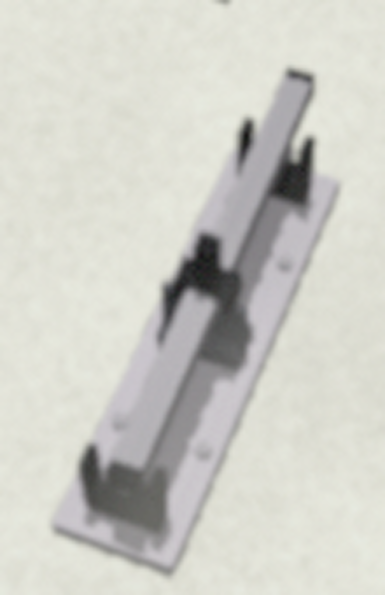

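```bash
python3 -m handwheel '[[0,0,0,0,0,0,0.2],[0,0,0,0,0,0,0.2],[0,0,0,0,0,0,0.2],[0,0,0,0,0,0,0.2],[0,0,0,0,0,0,0.2],[0,0,0,0,0,0,0.2]]' >/dev/null
python3 - <<'E'
from meas import *
look()
print(ctrl.close_job())
E
```

```text
head edge: x_top 171.0 x_scene 169.0 -> x 171.0 y 0.1 z 82.9 gap 1.0
t 40.23 pos [ 417.5 -182.2  240.4] stand(-172.9 194.1) F [ 0.34 -0.02  0.83] w 0.399
the job is handed in; nothing more can be done
None
```

The beam is balanced level on the crest with the marking saddle seated on it above the crest, and I handed the job in at about 40 s of the 72 s. No verdict was reported.

**Beam:** I pushed its tail forward with the closed fingers in steps of about 3 mm, backing off after each to see how it lay. When it tipped up off the rear rest I moved it about 2 mm further and let go. It then stayed level.

**Saddle:** I gripped it along both of its axes in turn to centre it in the jaws. Then I lowered it onto the beam at the crest, released it and lifted the arm clear.

**Last checks:**
- **Level:** The head's height, measured from both cameras with the arm clear, matched a level beam, and stayed level within measurement noise a second later.
- **Saddle:** By eye against the projected outline, it sits astride the beam near x = 0, about 3 mm to the stand's −y side, where the beam's own centreline lies. I estimate this is good to about 2 mm.
- **Beam yaw:** The beam ended turned about 0.015 rad from the stand's axis, and I turned the saddle to match it.
- **Failed reading:** The head measurement was unusable while the gripper covered the crest during the placing. I went by the pictures until it was clear.
- **Bystanders:** I did not re-measure them, but no move went near them.

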